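Set out finish samples on the sloped stand and stack the tins

TASK

Set the bench out for a finish test. Stand the three timber samples lengthwise up the slope of the stand, each square in the middle of its bay with its lower end down against the bottom lip: the framed sample in the left bay (as seen from the robot), the plain one in the right bay, and the ribbed one between them. Put the wide tin upright in the middle of the round cork pad, and the small tin upright on top of the wide one, centred.

Things in the scene. Friction and masses are not known exactly. Their poses are not given: they have to be found in the camera images.
- stand: Fixed plywood stand, 284 mm wide. Origin under it on the table; x to its high back, y left seen from the robot, z up. Slope rises to +x at 0.45 rad, 142 mm long from the corner of slope and lip at x=-0.065, z=0.024 m; lip 12 mm above the slope, square to it. Lines at y=+-0.046 part 3 bays with middles y=0.092 (left), 0, -0.092. Not slippery: a sample short of the lip needs a push down to it.
- pad: Fixed round cork pad, 90 mm across, 4 mm thick. Origin at the centre of its underside on the table; its top is at z = 0.004 m. It lies on the other side of the bench from the stand, left or right.
- framed_sample: Loose cabinet-door sample with a raised frame round a sunken panel (7 mm deep), the longest: 120 mm long, 50 mm wide, 20 mm thick, pale timber, lying flat face up. Origin at the centre of its underside; x along its length, y across its width, z out of its face. Same either way round: either end may be up. Grip it across the 50 mm width.
- ribbed_sample: Loose sample with four raised ribs along its length (grooves 5 mm deep), the shortest: 72 mm long, 50 mm wide, 20 mm thick, pale timber, lying flat face up. Origin at the centre of its underside; x along its length, y across its width, z out of its face. Same either way round: either end may be up. Grip it across the 50 mm width.
- plain_sample: Loose plain flat sample, the middle one in length: 96 mm long, 50 mm wide, 20 mm thick, pale timber, lying flat face up. Origin at the centre of its underside; x along its length, y across its width, z out of its face. Same either way round: either end may be up. Grip it across the 50 mm width.
- wide_tin: Loose round closed metal tin with a paper band, 64 mm across and 50 mm high, flat top, standing upright, about 0.2 to 0.37 kg. Origin at the centre of its underside, z up along its axis.
- small_tin: Loose round closed metal tin with a paper band, 42 mm across and 40 mm high, flat top, standing upright, about 0.07 to 0.13 kg. Origin at the centre of its underside, z up along its axis.
Mind the look-alikes: they are no part of the job. Leave any black or pink look-alike of the small_tin alone.

How it is judged:
By the outcome, as a careful person would: the job done as asked, in the order asked, and still so for the second after the job is handed in, with the robot touching nothing.
It also fails if it takes over 118 s, if anything falls off the work surface, if the arm or the gripper's body presses on something with over 40 N, if the wrist force passes 120 N, or if a joint passes its speed limit or range.

ROBOT

A 7-joint arm with a two-finger parallel gripper is mounted at the origin on the work surface. World frame = base frame: x ahead of the robot, y to its left, z up, the work surface at z = 0. Lengths are in m, angles in rad, forces in N, time in s.
With the tool pointing down it reaches from about 0.425 to 1.025 m from the base axis. Payload 9.4 kg.
Tool frame: the origin (TCP) lies at the very end of the fingers, on their centre line; the grasp point (between the pads) lies grip_point_offset behind it (grip_point_offset is the distance from the TCP to the grasp point, in m); x points along the fingers, z is the direction in which the jaws open and shut, and the axes are right-handed (so a half turn about x gives the same grasp; the last joint's range is limited). The gripper opens to 93 mm and grips with 3 to 60 N. Pads are 15 mm wide; open, the fingers measure 128 mm over their backs; the gripper's body (75 mm by 188 mm) begins 65 mm behind the grasp point.
Start: joints at [-1.374, 0.599, -0.003, 1.599, 0.002, 0.943, -0.08], TCP at [0.196, 0.698, 0.182] pointing down, gripper open.
Joint ranges: [-2.57, 2.57], [-0.35, 1.97], [-1.29, 1.29], [0.11, 2.56], [-1.05, 4.19], [0.11, 1.86], [-2.63, 2.63]. Speed limits (rad/s): [2.22, 2.22, 3.01, 3.01, 3.14, 3.14, 3.14].

INTERFACE

Orientations are given as a 3x3 rotation matrix whose columns are the frame's x, y, z axes.
In Python, from cell import sense, read_camera, camera_model, close_job, grip_point_offset gives the robot as it stands. The module is installed in compiled form; this text tells all that it offers.
- The arm moves only by the shell command python3 -m jog 'ROWS' [FORCE]. ROWS is JSON, a list of rows, each a list of 5 numbers: the closure, from -1 (fully open) to 1 (shut), then the shift along the tool's x, y, z as a fraction of full scale, then the turn about the tool's x as a fraction of full scale. A call has 1 to 10 rows; each row is the pose to reach, as a shift and turn from the pose commanded when the call began, along the tool's axes at that moment; what a row does not reach only later rows make up. Full scale, the value 1, is 100 mm for a shift and 90 degrees for a turn. A row lasts 1/8 s, in which the tool goes at most 62.5 mm and 10.7 degrees, less where a joint would pass 70% of its speed; a pose out of reach is approached as far as the arm can. A call with a number of a shift or a turn outside -1 to 1 is refused whole. A call with a gripper value outside its range is refused whole. The fingers move at their own pace and stop on an object; FORCE is the grip in N (left out, the last holds). Time passes only in rows, so rows that repeat a pose let the fingers close. It gives the time, the measured TCP pose, the force and the opening at its end, in the units of the state.
- sense(): the state, without advancing time (a new reading comes with each control period).
- read_camera(name): name is "scene" or "side" or "wrist"; returns (picture, depth): 400x640x3 uint8, red, green, blue; 400x640 float32, m along the optical axis (not along the pixel's ray), 0 where there is no reading.
- camera_model(name): a dict with "fov_y" (degrees; the focal length in pixels is half the picture's height over the tangent of half this angle, whatever the lens; pixels are square), "cx", "cy" (the principal point, pixels), "k1" (the pictures are not rectified: a ray, as slopes to the right and down, at radius r is drawn at 1 + k1 r^2 times it, then the intrinsics apply), "rvec" (rotation vector, rad) and "tvec" (3), from world to camera coordinates, as OpenCV has them. Camera axes: x right, y down, z forward; pixel columns grow to the right and rows downward; lengths in m; the calibration is good to about 2 mm. A picture is of the moment at which its call begins: read the wrist's pose just before it. camera_model takes no time and is no camera call; for the wrist camera it gives the pose at the moment of the call.
- close_job(): hands the job in, once; it reports no verdict.
The state is a dict: "time_s": time; "joints": joint angles; "qd": joint speeds; "tau": joint torques, N m; "tcp_pos": TCP position; "tool_rot": TCP orientation; "ft_force": force on the tool from outside, world axes, zero at the start; "wrist_torque": the same for the moment, N m; "grip_width": finger opening in m.
Only numpy, scipy, OpenCV 4.12 (cv2) and the standard library are available. Lean on these libraries where they do the work, as an engineer would, in place of code of your own. Each camera call takes 0.05 s, during which the arm holds its last target.

## Working session

There is one attempt and no reset: what is moved stays moved. The work goes in short steps, Python scripts to look and compute and a shell command to move; the robot and the scene stay as the last step left them, time stands still between calls to the robot, and variables do not carry over. Pictures are saved under pics/ and viewed, and the job is handed in when it is done.

```bash
mkdir -p pics; ls
cat > h.py <<'E'
import numpy as np, cv2
from cell import sense, read_camera, camera_model, grip_point_offset
def save(n,img,s=1.0):
    im=img if s==1 else cv2.resize(img,None,fx=s,fy=s,interpolation=cv2.INTER_CUBIC)
    cv2.imwrite('pics/'+n,im[:,:,::-1])
def cam(m):
    f=200/np.tan(np.radians(m['fov_y'])/2)
    R=cv2.Rodrigues(np.array(m['rvec'],float))[0]; t=np.array(m['tvec'],float).reshape(3)
    return f,R,t
def ray(m,uv):
    f,R,t=cam(m)
    uv=np.atleast_2d(np.array(uv,float))
    K=np.array([[f,0,m['cx']],[0,f,m['cy']],[0,0,1]])
    p=cv2.undistortPoints(uv.reshape(-1,1,2),K,np.array([m['k1'],0,0,0.])).reshape(-1,2)
    return np.c_[p,np.ones(len(p))]
def at_z(m,uv,z):
    f,R,t=cam(m); d=ray(m,uv)@R; c=-R.T@t
    return c+d*((z-c[2])/d[:,2])[:,None]
def at_depth(m,uv,dep):
    f,R,t=cam(m); d=ray(m,uv)
    out=[]
    for (u,v),r in zip(np.atleast_2d(uv),d):
        out.append(R.T@(r*dep[int(round(v)),int(round(u))]-t))
    return np.array(out)
def cloud(m,dep):
    f,R,t=cam(m); v,u=np.mgrid[0:400,0:640]
    r=ray(m,np.c_[u.ravel(),v.ravel()])*dep.ravel()[:,None]
    return ((r-t)@R).reshape(400,640,3)
def proj(m,P):
    f,R,t=cam(m)
    K=np.array([[f,0,m['cx']],[0,f,m['cy']],[0,0,1]])
    return cv2.projectPoints(np.array(P,float).reshape(-1,1,3),np.array(m['rvec'],float),t,K,np.array([m['k1'],0,0,0.]))[0].reshape(-1,2)
E
python3 - <<'E'
from h import *
import pickle
s=sense();print(s);print(grip_point_offset)
for n in ['scene','side','wrist']:
    m=camera_model(n);p,d=read_camera(n);print(n,m)
    save(n+'0.png',p); pickle.dump((m,p,d),open(n+'0.pkl','wb'))
E
```

```text
pics
{'time_s': 0.0, 'joints': array([-1.37372885,  0.60014969, -0.00252933,  1.60015791,  0.00178922,
        0.94291723, -0.07981063]), 'qd': array([ 0.00112729,  0.00187911,  0.0006079 ,  0.00099926, -0.00082567,
        0.00097412, -0.00185253]), 'tau': array([ 2.50045836e-03, -7.65054131e+01,  1.49811745e+00, -2.52346265e+01,
       -5.24469337e-02,  1.67812547e-02,  1.56950946e-04]), 'tcp_pos': array([0.19588639, 0.69743815, 0.18123248]), 'tool_rot': array([[-2.96664608e-04, -9.62767311e-01,  2.70331311e-01],
       [-1.60281449e-03,  2.70331433e-01,  9.62765988e-01],
       [-9.99998671e-01, -1.47672347e-04, -1.62333516e-03]]), 'ft_force': array([-0.17502976,  0.60819116,  0.58026912]), 'wrist_torque': array([-0.04450568,  0.04291208, -0.03426083]), 'grip_width': 0.0928065483391463}
0.0188
scene {'fov_y': 45.23925432917713, 'cx': 311.5101710339584, 'cy': 198.75371229555844, 'k1': -0.08303611111742108, 'rvec': array([ 2.34990353,  0.93074179, -0.30619456]), 'tvec': array([-0.33975419, -0.19048915,  1.36693401])}
side {'fov_y': 42.362517889177234, 'cx': 316.6459033401787, 'cy': 200.87898624429306, 'k1': -0.08484314180682458, 'rvec': array([ 2.27336435, -0.44188056,  0.17567339]), 'tvec': array([-0.38343295,  0.16423985,  1.01067847])}
wrist {'fov_y': 66.48544692988472, 'cx': 317.2142723202984, 'cy': 202.9943304866314, 'k1': -0.012308958328371181, 'rvec': array([-2.34236134, -1.77681893, -0.21307858]), 'tvec': array([-0.72290675, -0.02875747,  0.38994789])}
```

View pics/scene0.png

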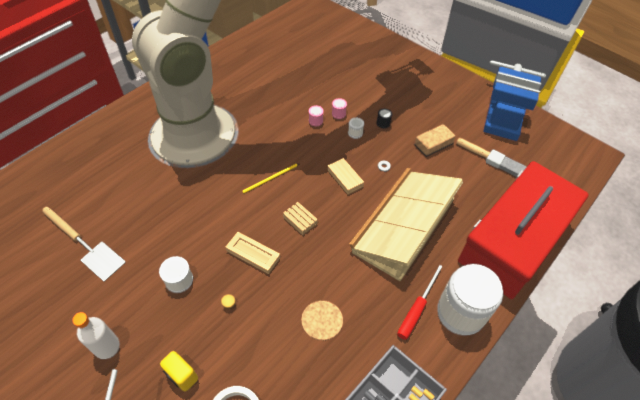

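View pics/side0.png

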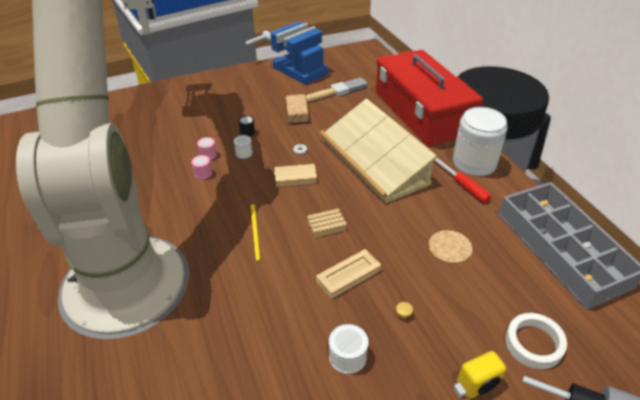

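View pics/wrist0.png

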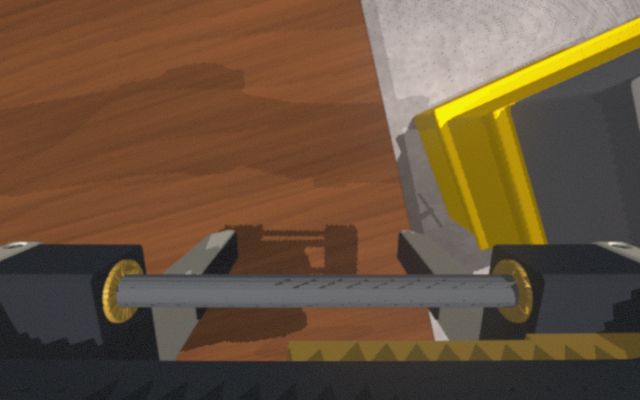

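The scene view shows these objects by pixel:
- Framed sample (252,252), ribbed (300,217) and plain (345,176).
- Wide tin (176,274), pad (322,320) and stand (407,222).
- Possible small tins: grey/white (356,128), pink (316,115), pink (340,107) and black (385,117). The grey one matches the description. I'll check it in a crop.

Run:
```python
from h import *
import pickle
for n in ['scene','side']:
    m,p,d=pickle.load(open(n+'0.pkl','rb'))
    C=cloud(m,d)
    np.save(n+'C.npy',C)
    pts={'scene':dict(framed=(252,252),ribbed=(300,217),plain=(345,176),wide=(176,268),pad=(322,320),stand=(407,222),small=(356,122),table=(280,340)),
         'side':dict(framed=(349,273),ribbed=(326,222),plain=(296,172),wide=(348,336),pad=(451,246),stand=(380,145),small=(243,141),table=(250,300))}[n]
    for k,(u,v) in pts.items(): print(n,k,C[v,u].round(3))
m,p,d=pickle.load(open('scene0.pkl','rb'))
save('c1.png',p[85:200,290:420],6)
save('c2.png',p[195:300,150:320],4.7)
m2,p2,d2=pickle.load(open('side0.pkl','rb'))
save('c3.png',p2[90:215,180:450],2.9)
```

```text
scene framed [ 0.422 -0.156  0.013]
scene ribbed [ 0.434 -0.008  0.013]
scene plain [0.432 0.163 0.018]
scene wide [ 0.347 -0.311  0.048]
scene pad [ 0.651 -0.164  0.003]
scene stand [0.648 0.131 0.058]
scene small [0.339 0.316 0.042]
scene table [ 0.615 -0.257 -0.001]
side framed [ 0.42  -0.154  0.015]
side ribbed [ 0.429 -0.012  0.022]
side plain [0.429 0.174 0.019]
side wide [ 0.349 -0.304  0.049]
side pad [ 0.65  -0.161  0.004]
side stand [0.635 0.146 0.059]
side small [0.339 0.314 0.043]
side table [ 0.224 -0.132 -0.   ]
```

View pics/c1.png

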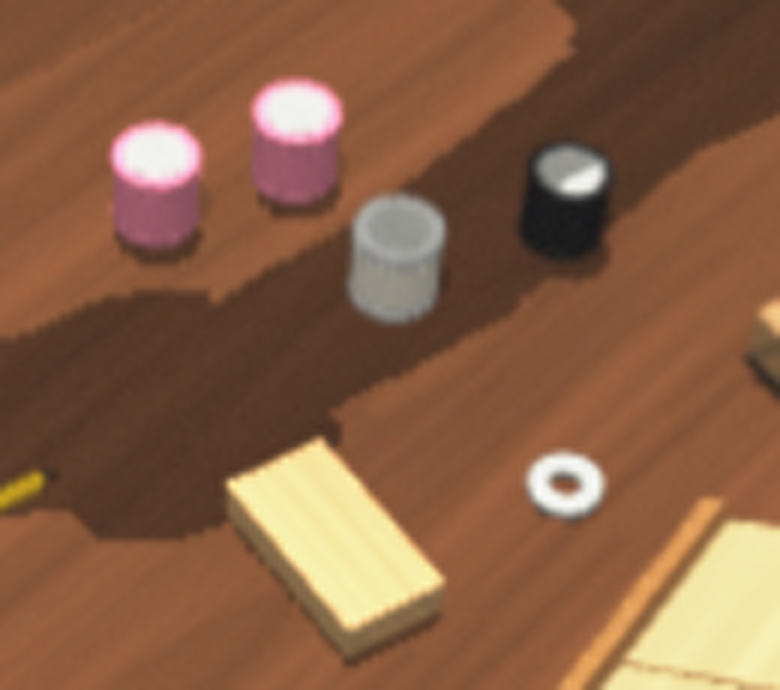

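View pics/c2.png

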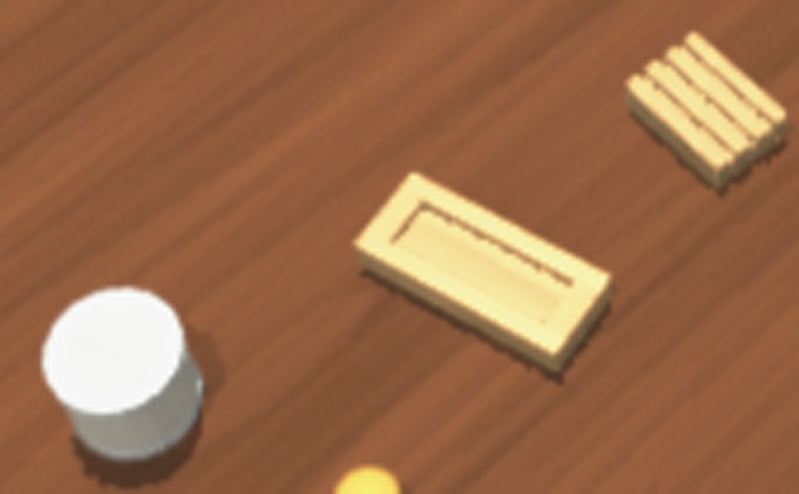

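The grey and white tin at about (356,128) is the small tin. The pink and black ones are the look-alikes. Next I'll measure everything from the depth clouds of both cameras.

```bash
cat > meas.py <<'E'
from h import *
def rect(C,c,r,zlo,zhi):
    P=C.reshape(-1,3); k=(np.hypot(P[:,0]-c[0],P[:,1]-c[1])<r)&(P[:,2]>zlo)&(P[:,2]<zhi)
    q=P[k]
    (cx,cy),(w,h),a=cv2.minAreaRect((q[:,:2]*1000).astype(np.float32))
    if w<h: w,h,a=h,w,a+90
    a=(a+90)%180-90
    return np.round([cx,cy,w,h,a,k.sum(),np.median(q[:,2])*1000],1)
E
python3 - <<'E'
from meas import *
for n in ['scene','side']:
    C=np.load(n+'C.npy')
    print(n)
    for k,c,r in [('framed',(.422,-.155),.085),('ribbed',(.433,-.01),.06),('plain',(.431,.168),.07)]:
        print(k,rect(C,c,r,.010,.03))
    for k,c,r,a,b in [('wide',(.348,-.308),.06,.042,.06),('small',(.339,.315),.04,.033,.05),('pad',(.65,-.163),.07,.002,.008)]:
        print(k,rect(C,c,r,a,b))
    P=C.reshape(-1,3); k=(np.hypot(P[:,0]-.65,P[:,1]-.14)<.2)&(P[:,2]>.03)&(P[:,2]<.12)
    q=P[k]; 
    pl=np.linalg.lstsq(np.c_[q[:,:2],np.ones(len(q))],q[:,2],rcond=None)[0]
    for _ in range(5):
        r=q[:,2]-np.c_[q[:,:2],np.ones(len(q))]@pl; g=q[abs(r)<.004]
        pl=np.linalg.lstsq(np.c_[g[:,:2],np.ones(len(g))],g[:,2],rcond=None)[0]
    print('slope',pl,'ang',np.arctan(np.hypot(*pl[:2])),'yaw deg',np.degrees(np.arctan2(pl[1],pl[0])),len(g), 'rect',cv2.minAreaRect((g[:,:2]*1000).astype(np.float32)))
E
python3 - <<'E'
from h import *
import pickle
m,p,d=pickle.load(open('scene0.pkl','rb'))
save('c4.png',p[160:285,340:475],5.5)
m,p,d=pickle.load(open('side0.pkl','rb'))
save('c5.png',p[90:205,310:445],5.5)
E
```

```text
scene
framed [ 421.2 -154.8  121.8   52.5   12.3 1039.    17.8]
ribbed [434.2  -8.1  74.9  53.1  -4.6 562.   18.7]
plain [427.6 169.2  97.9  53.9 -17.  623.   19.7]
wide [ 347.5 -316.    63.5   62.5   33.6  596.    50.1]
small [339.9 315.3  42.   41.  -70.  138.   39.7]
pad [ 648.  -162.1  135.2  133.1    4.4 1307.     4. ]
slope [ 0.30192261  0.06265596 -0.14617867] ang 0.29910453183576574 yaw deg 11.723797137551918 2712 rect ((701.4288330078125, 163.77444458007812), (291.677490234375, 295.586181640625), 7.584849834442139)
side
framed [ 419.9 -151.   122.8   54.1   12.  1444.    19.1]
ribbed [432.3  -5.7  73.1  55.7  -5.7 679.   20.4]
plain [425.7 173.5  95.5  57.  -15.8 676.   21.3]
wide [ 345.4 -313.1   63.6   63.4   -2.8 1082.    51.1]
small [336.1 317.4  45.4  41.3 -69.5 161.   40.6]
pad [ 649.5 -161.5  137.6  135.1   30.6 1429.     4.4]
slope [ 0.24343226  0.04674173 -0.10813713] ang 0.2429815378207853 yaw deg 10.869145973675574 1925 rect ((695.7254638671875, 164.25901794433594), (304.4151306152344, 293.1419372558594), 3.7200276851654053)
```

View pics/c4.png

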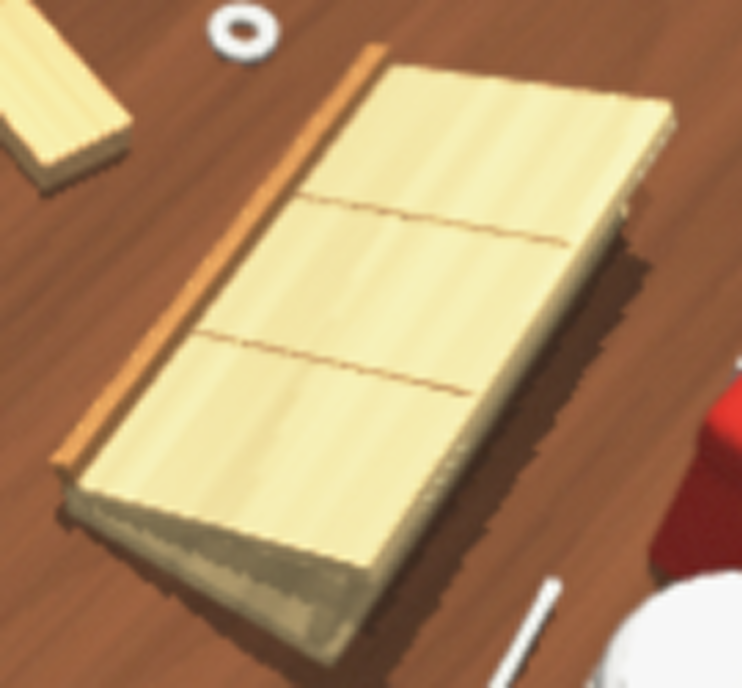

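View pics/c5.png

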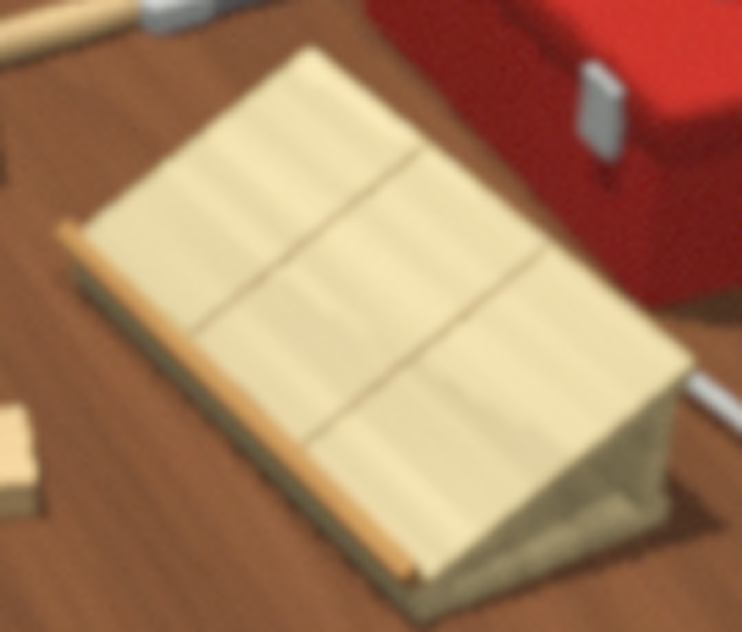

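Run:
```python
from h import *
import pickle
from scipy.optimize import least_squares
ca,sa=np.cos(.45),np.sin(.45)
S=lambda s,y:(-.065+s*ca,y,.024+s*sa)
def o(c,off): return (np.array(c)+.5)/5.5-.5+np.array(off)
data={'scene':[(S(.142,.142),o((672,103),(340,160))),(S(.142,-.142),o((370,570),(340,160))),(S(0,.142),o((390,66),(340,160))),(S(0,-.142),o((78,488),(340,160))),(S(0,.046),o((298,194),(340,160))),(S(0,-.046),o((193,330),(340,160)))],
'side':[(S(.142,.142),o((312,47),(310,90))),(S(.142,-.142),o((692,360),(310,90))),(S(.142,.046),o((420,150),(310,90))),(S(.142,-.046),o((548,245),(310,90)))]}
def w(p,P):
    c,s=np.cos(p[2]),np.sin(p[2]);P=np.array(P)
    return np.c_[p[0]+c*P[:,0]-s*P[:,1],p[1]+s*P[:,0]+c*P[:,1],P[:,2]]
def res(p,ns):
    r=[]
    for n in ns:
        m=pickle.load(open(n+'0.pkl','rb'))[0]
        r.append((proj(m,w(p,[a for a,b in data[n]]))-np.array([b for a,b in data[n]])).ravel())
    return np.concatenate(r)
for ns in (['scene'],['side'],['scene','side']):
    f=least_squares(res,[.65,.14,.2],args=(ns,)); print(ns,f.x.round(4),np.degrees(f.x[2]).round(2),f.fun.round(1))
for n in ['scene','side']:
    C=np.load(n+'C.npy').reshape(-1,3); k=(np.hypot(C[:,0]-.65,C[:,1]+.162)<.06)&(C[:,2]>.0025)&(C[:,2]<.006)
    m,p,d=pickle.load(open(n+'0.pkl','rb'))
    hsv=cv2.cvtColor(p,cv2.COLOR_RGB2HSV).reshape(-1,3)
    k&=(p.reshape(-1,3)[:,1]>125)
    print(n,'pad',C[k].mean(0).round(4),cv2.minEnclosingCircle((C[k][:,:2]*1000).astype(np.float32)),k.sum())
```

```text
['scene'] [0.6353 0.159  0.1452] 8.32 [-0.  -0.2 -0.1 -0.4  0.5 -0.3 -0.  -0.  -0.5  0.4  0.1  0.6]
['side'] [0.633  0.1632 0.1379] 7.9 [-0.7  0.5 -0.3  0.3  1.  -0.9  0.1  0.1]
['scene', 'side'] [0.634  0.1605 0.1474] 8.45 [-0.2 -0.9  0.1 -1.2  0.4 -0.9  0.1 -0.7 -0.6 -0.2  0.1 -0.1 -0.5  0.9
  1.   0.6  1.5 -0.5  1.   0.4]
scene pad [ 0.6501 -0.1645  0.0042] ((649.5364379882812, -163.7130584716797), 44.65340042114258) 838
side pad [ 0.6477 -0.1618  0.0046] ((647.4239501953125, -157.89129638671875), 47.83355712890625) 750
```

```bash
cat >> h.py <<'E'
def plan(target,yawz=None):
    """shift in tool axes (frac) to reach target TCP; yawz: desired jaw axis angle deg (mod 180)"""
    s=sense(); R=s['tool_rot']; d=R.T@(np.array(target)-s['tcp_pos'])*10
    cur=np.degrees(np.arctan2(R[1,2],R[0,2])); out=[d.round(3),'dist',np.linalg.norm(d).round(2)]
    if yawz is not None:
        e=(yawz-cur+90)%180-90; out+=['turn frac',round(-e/90,4)]
    print('tcp',s['tcp_pos'].round(4),'jaw',round(cur,2),'F',s['ft_force'].round(1),'w',round(s['grip_width'],4),'t',s['time_s'],*out)
E
python3 - <<'E'
from h import *
m=camera_model('wrist');f,R,t=cam(m);s=sense()
T=s['tool_rot'];c=-R.T@t
print('cam in tool',T.T@(c-s['tcp_pos']),'axes(cols) in tool\n',(T.T@R.T).round(3),f)
plan([.55,.10,.28],98.3)
E
```

```text
cam in tool [-0.20245592  0.06587689 -0.00104147] axes(cols) in tool
 [[ 0.001 -0.239  0.971]
 [ 0.001 -0.971 -0.239]
 [ 1.     0.001 -0.001]] 305.13520235131017
tcp [0.1959 0.6976 0.1815] jaw 74.32 F [ 0.6 -0.7  0.5] w 0.0929 t 0.15 [-0.979 -5.024 -4.798] dist 7.02 turn frac -0.2665
```

```bash
python3 -m jog '[[-1,-0.14,-0.92,-0.51,0],[-1,-0.14,-0.92,-0.51,0],[-1,-0.14,-0.92,-0.51,0]]' 10
python3 -m jog '[[-1,-0.14,-0.92,-0.51,0],[-1,-0.14,-0.92,-0.51,0],[-1,-0.14,-0.92,-0.51,0]]'
python3 -m jog '[[-1,-0.14,-0.92,-0.51,0],[-1,-0.14,-0.92,-0.51,0],[-1,-0.14,-0.92,-0.51,0]]'
python3 -m jog '[[-1,-0.14,-0.92,-0.51,0],[-1,-0.14,-0.92,-0.51,0],[-1,-0.14,-0.92,-0.51,0]]'
python3 -c "
from h import *
plan([.72,.18,.28],98.3)"
```

```text
time_s: 0.52
tcp_pos: [0.2751, 0.6212, 0.1968]
tool_rot: [[0.002, -0.961, 0.276], [-0.001, 0.276, 0.961], [-1.0, -0.002, -0.0]]
ft_force: [-0.3, 0.4, 0.5]
grip_width: 0.0928
time_s: 0.9
tcp_pos: [0.3486, 0.5479, 0.2106]
tool_rot: [[0.001, -0.961, 0.275], [-0.0, 0.275, 0.961], [-1.0, -0.002, 0.0]]
ft_force: [-0.1, 0.1, -0.5]
grip_width: 0.0931
time_s: 1.27
tcp_pos: [0.4226, 0.4745, 0.2244]
tool_rot: [[0.001, -0.962, 0.274], [-0.0, 0.274, 0.962], [-1.0, -0.001, 0.0]]
ft_force: [-1.1, 0.7, 0.2]
grip_width: 0.0927
time_s: 1.65
tcp_pos: [0.4969, 0.4011, 0.2382]
tool_rot: [[0.001, -0.962, 0.274], [-0.0, 0.274, 0.962], [-1.0, -0.001, 0.0]]
ft_force: [-0.5, 1.1, -0.2]
grip_width: 0.0926
tcp [0.4969 0.4011 0.2382] jaw 74.13 F [-0.5  1.1 -0.2] w 0.0926 t 1.65 [-0.416 -2.751 -1.516] dist 3.17 turn frac -0.2686
```

```bash
python3 -m jog '[[-1,-0.14,-0.92,-0.51,0],[-1,-0.14,-0.92,-0.51,0]]' 
python3 -m jog '[[-1,-0.14,-0.92,-0.51,0],[-1,-0.14,-0.92,-0.51,0]]'
python3 -m jog '[[-1,-0.14,-0.92,-0.51,-0.11],[-1,-0.14,-0.92,-0.51,-0.22],[-1,-0.14,-0.92,-0.51,-0.269],[-1,-0.14,-0.92,-0.51,-0.269]]'
python3 - <<'E'
from h import *
import pickle
plan([.72,.18,.28],98.3)
m=camera_model('wrist');p,d=read_camera('wrist')
save('w1.png',p); pickle.dump((m,p,d),open('w1.pkl','wb'))
E
```

```text
time_s: 1.9
tcp_pos: [0.5697, 0.3297, 0.2519]
tool_rot: [[-0.001, -0.964, 0.268], [0.001, 0.268, 0.964], [-1.0, 0.001, 0.0]]
ft_force: [0.2, 0.7, 0.9]
grip_width: 0.0928
time_s: 2.15
tcp_pos: [0.6453, 0.2554, 0.2659]
tool_rot: [[-0.0, -0.963, 0.269], [0.001, 0.269, 0.963], [-1.0, 0.001, 0.001]]
ft_force: [-0.2, 0.0, -0.1]
grip_width: 0.0929
time_s: 2.65
tcp_pos: [0.7188, 0.1832, 0.2793]
tool_rot: [[-0.001, -0.989, -0.15], [0.002, -0.15, 0.989], [-1.0, 0.001, 0.002]]
ft_force: [-0.6, -0.2, 0.1]
grip_width: 0.093
tcp [0.7188 0.1832 0.2793] jaw 98.62 F [-0.6 -0.2  0.1] w 0.093 t 2.65 [-0.007 -0.007 -0.033] dist 0.03 turn frac 0.0036
```

View pics/w1.png

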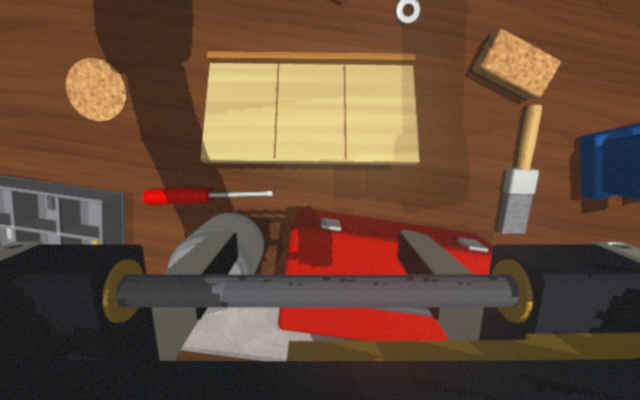

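The wrist view shows the stand, with its slope corners near (208,64), (415,64), (419,162) and (202,162). The pad is at (96,89). I'll enlarge it.

Run:
```python
from h import *
import pickle
m,p,d=pickle.load(open('w1.pkl','rb'))
save('w1a.png',p[45:170,195:325],6); save('w1b.png',p[45:170,305:435],6)
```

```text
(no output)
```

View pics/w1a.png

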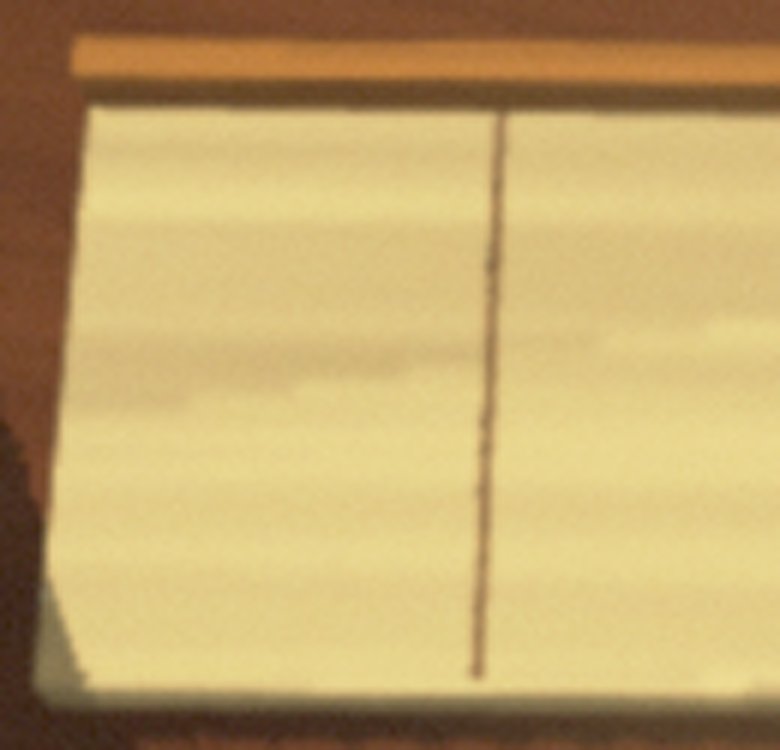

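View pics/w1b.png

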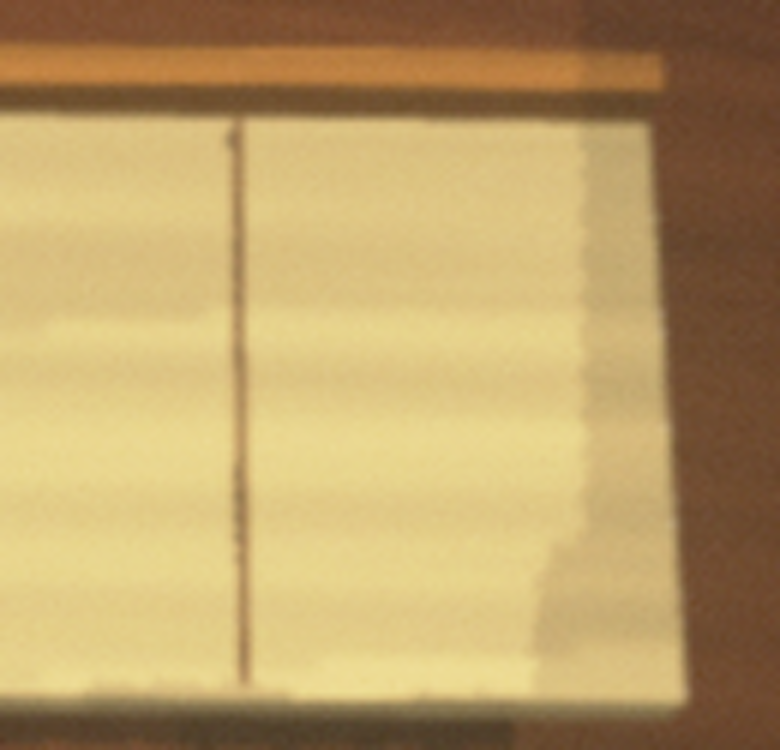

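Run:
```python
from h import *
import pickle
from scipy.optimize import least_squares
ca,sa=np.cos(.45),np.sin(.45)
S=lambda s,y:(-.065+s*ca,y,.024+s*sa)
def o(c,off): return (np.array(c)+.5)/6-.5+np.array(off)
A=(195,45);B=(305,45)
D=[(S(0,-.142),o((88,106),A)),(S(0,-.046),o((503,110),A)),(S(.142,-.142),o((36,690),A)),(S(0,.142),o((650,120),B)),(S(0,.046),o((240,116),B)),(S(.142,.142),o((688,700),B))]
m,pic,dep=pickle.load(open('w1.pkl','rb'))
def w(p,P):
    c,s=np.cos(p[2]),np.sin(p[2]);P=np.array(P)
    return np.c_[p[0]+c*P[:,0]-s*P[:,1],p[1]+s*P[:,0]+c*P[:,1],P[:,2]]
f=least_squares(lambda p:(proj(m,w(p,[a for a,b in D]))-np.array([b for a,b in D])).ravel(),[.63,.16,.14])
print(f.x.round(4),np.degrees(f.x[2]),f.fun.round(1))
C=cloud(m,dep)
for uv in [(250,70),(250,150),(380,150),(300,30),(96,89)]: print(uv,C[uv[1],uv[0]].round(4))
# pad
k=(pic[:,:,1]>100)&(np.hypot(np.mgrid[0:400,0:640][1]-96,np.mgrid[0:400,0:640][0]-89)<40)
k=cv2.morphologyEx(k.astype(np.uint8),cv2.MORPH_CLOSE,np.ones((5,5)))
cs=max(cv2.findContours(k,cv2.RETR_EXTERNAL,cv2.CHAIN_APPROX_NONE)[0],key=cv2.contourArea)
q=at_z(m,cs[:,0,:],.004); print(cv2.fitEllipse((q[:,:2]*1000).astype(np.float32)))
```

```text
[0.6322 0.1603 0.1416] 8.115362234073503 [ 0.2  0.4 -0.1  0.2 -0.4 -0.4  0.2  0.1 -0.2 -0.1  0.4 -0.1]
(250, 70) [0.59   0.069  0.0304]
(250, 150) [0.6939 0.0898 0.0788]
(380, 150) [0.6684 0.2576 0.0786]
(300, 30) [0.5218 0.1275 0.0006]
(96, 89) [ 0.6461 -0.1634  0.0012]
((647.820556640625, -162.51483154296875), (87.79802703857422, 89.17039489746094), 153.92904663085938)
```

```bash
python3 -c "
from h import *
plan([.4205,-.153,.15],102.1)"
```

```text
tcp [0.7186 0.1833 0.2794] jaw 98.59 F [ 0.1 -0.3  0.7] w 0.0928 t 2.7 [ 1.293  3.449 -2.882] dist 4.68 turn frac -0.039
```

```bash
python3 -m jog '[[-1,0.2,0.862,-0.72,0],[-1,0.2,0.862,-0.72,0]]' 
python3 -m jog '[[-1,0.2,0.862,-0.72,0],[-1,0.2,0.862,-0.72,0]]' 
python3 -m jog '[[-1,0.4,0.862,-0.72,0],[-1,0.4,0.862,-0.72,0]]' 
python3 -m jog '[[-1,0.493,0.862,-0.72,-0.039],[-1,0.493,0.862,-0.72,-0.039],[-1,0.493,0.862,-0.72,-0.039],[-1,0.493,0.862,-0.72,-0.039]]'
python3 - <<'E'
from h import *
import pickle
plan([.4205,-.153,.15],102.1)
m=camera_model('wrist');p,d=read_camera('wrist')
save('w2.png',p); pickle.dump((m,p,d),open('w2.pkl','wb'))
E
```

```text
time_s: 2.95
tcp_pos: [0.643, 0.0974, 0.2594]
tool_rot: [[-0.001, -0.989, -0.149], [0.0, -0.149, 0.989], [-1.0, 0.001, 0.0]]
ft_force: [0.5, -1.0, 0.8]
grip_width: 0.0931
time_s: 3.2
tcp_pos: [0.5684, 0.0127, 0.2399]
tool_rot: [[-0.0, -0.989, -0.148], [0.0, -0.148, 0.989], [-1.0, 0.0, 0.0]]
ft_force: [1.0, -0.4, 0.5]
grip_width: 0.093
time_s: 3.45
tcp_pos: [0.4944, -0.0711, 0.1999]
tool_rot: [[0.001, -0.989, -0.149], [0.0, -0.149, 0.989], [-1.0, -0.001, 0.0]]
ft_force: [0.9, -0.4, 0.2]
grip_width: 0.093
time_s: 3.95
tcp_pos: [0.4223, -0.1544, 0.1512]
tool_rot: [[0.001, -0.978, -0.209], [0.0, -0.209, 0.978], [-1.0, -0.001, 0.0]]
ft_force: [-0.3, -0.1, -0.0]
grip_width: 0.0931
tcp [ 0.4223 -0.1544  0.1512] jaw 102.06 F [-0.3 -0.1 -0. ] w 0.0931 t 3.95 [0.012 0.015 0.018] dist 0.03 turn frac -0.0004
```

View pics/w2.png

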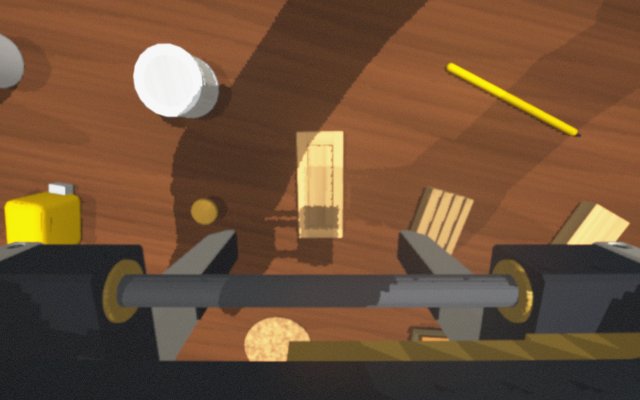

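Run:
```python
from h import *
import pickle
m,p,d=pickle.load(open('w2.pkl','rb'))
save('w2a.png',p[120:245,280:360],4.5)
q=at_z(m,[(297,131.5),(343,131),(343.5,237.5),(299,237.5)],.02)
print(q.round(4),q.mean(0),[np.linalg.norm(q[i]-q[i-1]).round(4) for i in range(4)])
v=(q[0]+q[1]-q[2]-q[3]);print(np.degrees(np.arctan2(-v[1],-v[0])))
# wide tin top
k=(p[:,:,2]>150)&(p[:,:,0]<256); k[:, :120]=0;k[:,240:]=0;k[130:]=0
cs=max(cv2.findContours(k.astype(np.uint8),cv2.RETR_EXTERNAL,cv2.CHAIN_APPROX_NONE)[0],key=cv2.contourArea)
C=cloud(m,d); print(C[80,165]); 
import meas; print(meas.rect(C,(.347,-.313),.05,.044,.058))
```

```text
[[ 0.3659 -0.1897  0.02  ]
 [ 0.3551 -0.1419  0.02  ]
 [ 0.472  -0.1138  0.02  ]
 [ 0.4828 -0.1642  0.02  ]] [ 0.41894135 -0.15239747  0.02      ] [np.float64(0.1196), np.float64(0.049), np.float64(0.1202), np.float64(0.0516)]
12.915925833487238
[ 0.34467062 -0.31828459  0.0494051 ]
[ 344.9 -315.5   63.5   62.5  -75.1 3888.    50.3]
```

View pics/w2a.png

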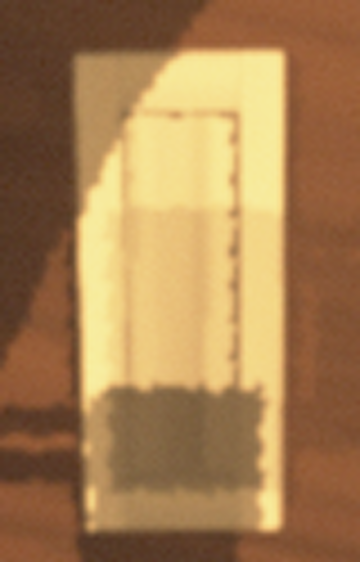

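```bash
python3 -m jog '[[-1,0.5,0.019,0.021,-0.004],[-1,0.9,0.019,0.021,-0.004],[-1,0.9,0.019,0.021,-0.004]]' 12
python3 -m jog '[[-1,0.3,0,0,0],[-1,0.5,0,0,0],[-1,0.54,0,0,0],[-1,0.54,0,0,0]]' 
python3 -c "
from h import *
plan([.420,-.1527,.0065],102.4)"
```

```text
time_s: 4.38
tcp_pos: [0.4189, -0.1523, 0.0593]
tool_rot: [[-0.004, -0.976, -0.217], [0.001, -0.217, 0.976], [-1.0, 0.003, 0.002]]
ft_force: [-0.7, -0.4, 1.0]
grip_width: 0.093
time_s: 4.88
tcp_pos: [0.4199, -0.1539, 0.0079]
tool_rot: [[0.001, -0.977, -0.215], [-0.0, -0.215, 0.977], [-1.0, -0.001, -0.001]]
ft_force: [-0.2, -0.0, 0.5]
grip_width: 0.0933
tcp [ 0.4199 -0.1539  0.0079] jaw 102.43 F [-0.2 -0.   0.5] w 0.0933 t 4.875 [ 0.014 -0.004  0.011] dist 0.02 turn frac 0.0003
```

```bash
python3 -m jog '[[-0.3,0.01,0,0.01,0],[0.1,0.01,0,0.01,0],[1,0.01,0,0.01,0],[1,0.01,0,0.01,0],[1,0.01,0,0.01,0],[1,0.01,0,0.01,0],[1,0.01,0,0.01,0]]' 12
python3 -m jog '[[1,-0.3,0,0,0],[1,-0.6,0,0,0],[1,-0.6,0,0,0]]'
python3 - <<'E'
from h import *
import pickle
ca,sa=np.cos(.45),np.sin(.45)
X,Y,yw=.6333,.1607,np.radians(8.15)
def bay(s,n,y):
    lx=-.065+s*ca-n*sa; z=.024+s*sa+n*ca
    return np.array([X+np.cos(yw)*lx-np.sin(yw)*y,Y+np.sin(yw)*lx+np.cos(yw)*y,z])
for nm,L,y in [('framed',.12,.092),('plain',.096,-.092),('ribbed',.072,0)]:
    print(nm,'final sample centre',bay(L/2,.010,y).round(4),'+10mm up',bay(L/2+.01,.01,y).round(4))
plan(bay(.07,.01,.092)+[0,0,.09],98.15)
E
```

```text
time_s: 5.75
tcp_pos: [0.4187, -0.1531, 0.0058]
tool_rot: [[-0.0, -0.977, -0.215], [0.0, -0.215, 0.977], [-1.0, 0.0, 0.0]]
ft_force: [-0.5, -0.3, -0.2]
grip_width: 0.0275
time_s: 6.12
tcp_pos: [0.4197, -0.1535, 0.0674]
tool_rot: [[0.003, -0.977, -0.214], [-0.001, -0.214, 0.977], [-1.0, -0.003, -0.002]]
ft_force: [-0.4, -0.2, -0.3]
grip_width: 0.0011
framed final sample centre [0.6051 0.2496 0.0591] +10mm up [0.614  0.2509 0.0635]
plain final sample centre [0.6205 0.0659 0.0539] +10mm up [0.6294 0.0672 0.0582]
ribbed final sample centre [0.5967 0.1555 0.0487] +10mm up [0.6057 0.1567 0.053 ]
tcp [ 0.4197 -0.1535  0.0674] jaw 102.38 F [-0.4 -0.2 -0.3] w 0.0011 t 6.125 [-0.858 -2.767  3.531] dist 4.57 turn frac 0.047
```

Run:
```python
from h import *
import pickle
m=camera_model('wrist');p,d=read_camera('wrist')
save('w3.png',p); pickle.dump((m,p,d),open('w3.pkl','wb'))
p,d=read_camera('side'); save('s3.png',p[150:400,200:560],2.2)
```

```text
(no output)
```

View pics/w3.png

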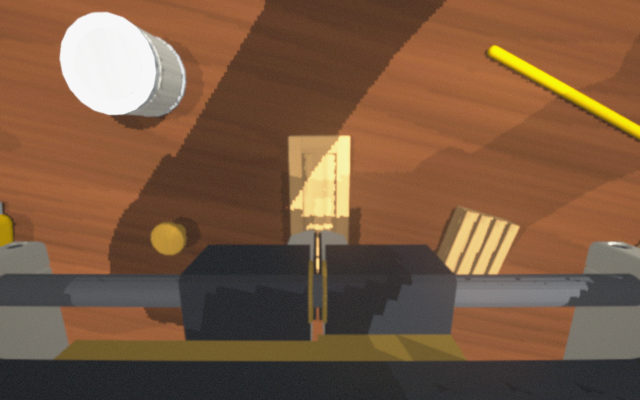

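View pics/s3.png

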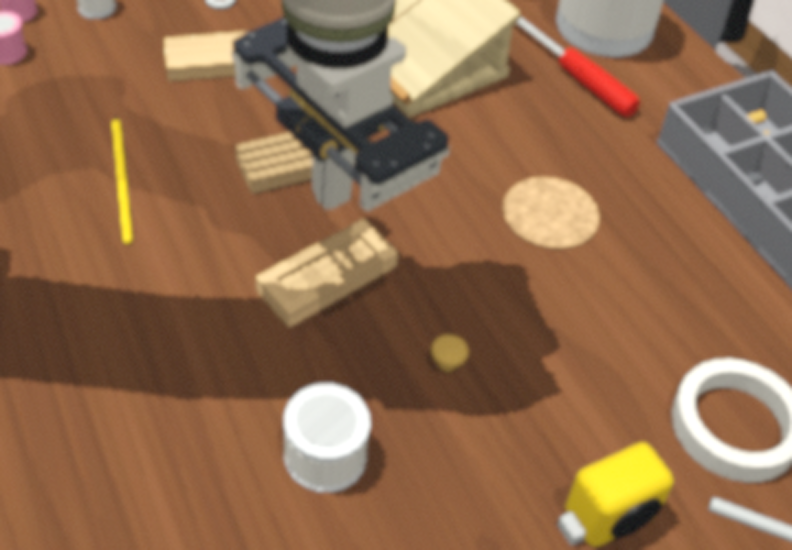

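Run:
```python
from h import *
s=sense();m=camera_model('side');T=s['tool_rot']
for b in (0,.0188,.0838): print(b,(proj(m,s['tcp_pos']-b*T[:,0])-[200,150])*2.2)
print(s['grip_width'])
p,d=read_camera('side'); save('s3b.png',p[190:310,300:430],6)
p,d=read_camera('scene'); save('s3c.png',p[190:310,180:330],5)
print((proj(camera_model('scene'),s['tcp_pos'])-[180,190])*5)
```

```text
0 [[328.25548507 231.91824767]]
0.0188 [[328.88139062 217.08291761]]
0.0838 [[331.16254739 162.55823425]]
0.0001399625662756003
[[348.35746957 243.05217663]]
```

View pics/s3b.png

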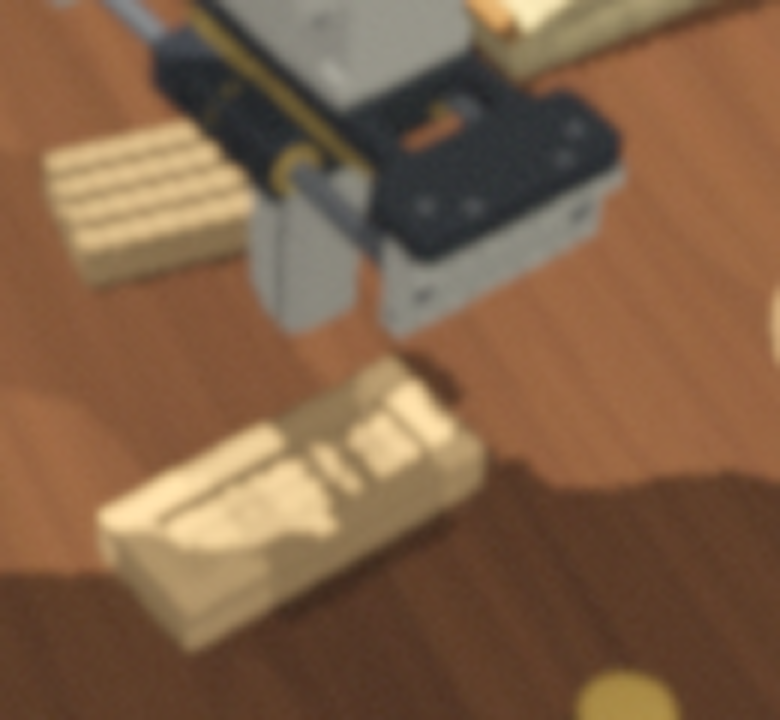

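View pics/s3c.png

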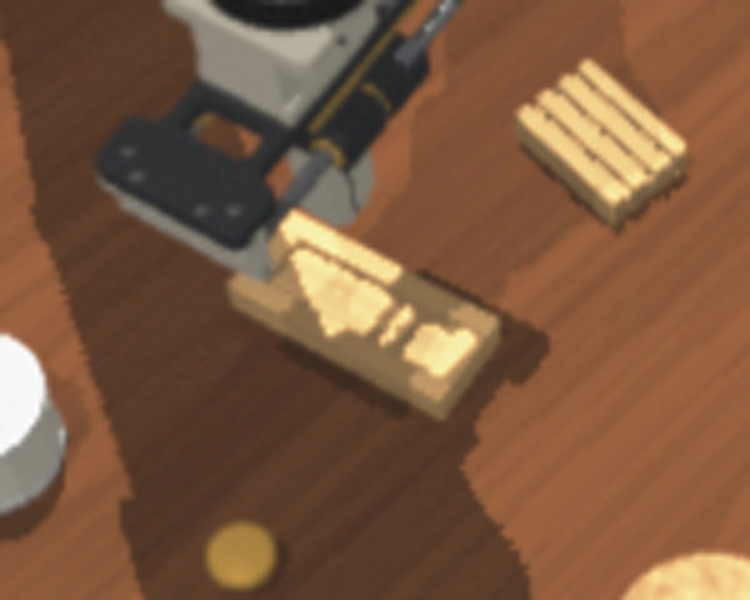

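Run:
```python
from h import *
s=sense();print(s['tcp_pos'],s['joints'].round(3))
for n in ('side','scene'):
    m=camera_model(n);p,d=read_camera(n);C=cloud(m,d)
    k=(abs(C[...,0]-s['tcp_pos'][0])<.05)&(abs(C[...,1]-s['tcp_pos'][1])<.05)&(C[...,2]>.03)&(C[...,2]<.15)
    print(n,np.percentile(C[k][:,2],[0,1,5,20,50]).round(3))
    if n=='side':
        for uv in [(347,243),(351,240),(352,232),(350,245),(346,238),(348,247)]: print(uv,C[uv[1],uv[0]].round(4))
```

```text
[ 0.41834146 -0.15297508  0.06513964] [ 0.242  0.476 -0.027  2.329  0.036  0.338  1.972]
side [0.103 0.105 0.111 0.117 0.131]
(347, 243) [ 0.4113 -0.1571  0.1071]
(351, 240) [ 0.4138 -0.1679  0.1246]
(352, 232) [ 0.4153 -0.1674  0.1439]
(350, 245) [ 0.4573 -0.0761  0.0018]
(346, 238) [ 0.4111 -0.1525  0.1159]
(348, 247) [ 0.4514 -0.0792  0.0012]
scene [0.1   0.102 0.107 0.113 0.124]
```

```bash
python3 -m jog '[[-1,0,0,0,0],[-1,0,0,0,0],[-1,0,0,0,0],[-1,0,0,0,0],[-1,0,0,0,0],[-1,0,0,0,0],[-1,0,0,0,0],[-1,0,0,0,0]]' 12
python3 - <<'E'
from h import *
s=sense();print(s['tcp_pos'],s['grip_width'])
for n in ('side','scene'):
    m=camera_model(n);p,d=read_camera(n);C=cloud(m,d)
    k=(abs(C[...,0]-s['tcp_pos'][0])<.09)&(abs(C[...,1]-s['tcp_pos'][1])<.09)&(C[...,2]>.03)&(C[...,2]<.15)
    print(n,np.percentile(C[k][:,2],[0,1,5,20,50]).round(3))
    save('o_'+n+'.png',p[190:310,180:330] if n=='scene' else p[190:310,300:430],5)
E
```

```text
time_s: 7.42
tcp_pos: [0.4187, -0.1531, 0.0659]
tool_rot: [[0.0, -0.977, -0.215], [-0.0, -0.215, 0.977], [-1.0, -0.0, -0.0]]
ft_force: [-0.5, -0.1, -0.3]
grip_width: 0.0761
[ 0.41871925 -0.15312031  0.06585963] 0.07608546804864492
side [0.104 0.105 0.108 0.116 0.128]
scene [0.102 0.104 0.106 0.113 0.124]
```

View pics/o_side.png

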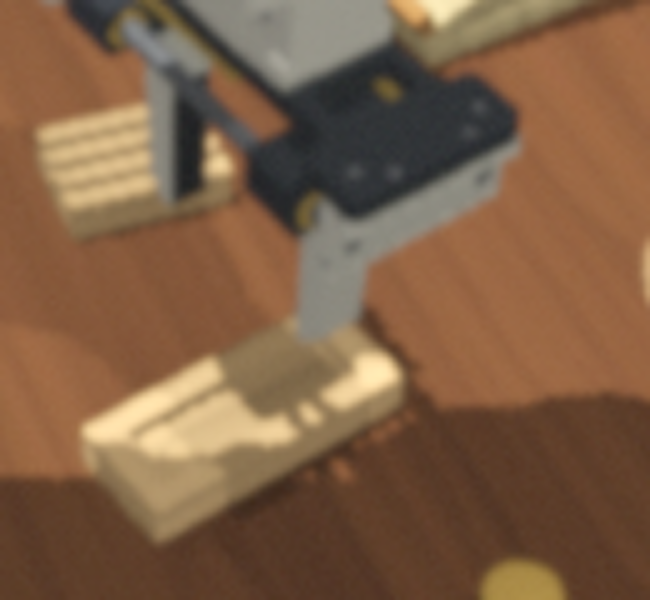

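The reported TCP sits about 37 mm below the fingertips that both cameras show, so the fingers closed above the sample. From here I'll use the seen tip height (reported z + 37 mm) and confirm it by contact.

```bash
python3 -m jog '[[-1,0.3,0,0,0],[-1,0.6,0,0,0],[-1,0.75,0,0,0],[-1,0.85,0,0,0],[-1,0.9,0,0,0],[-1,0.9,0,0,0]]' 12
python3 - <<'E'
from h import *
s=sense();print(s['tcp_pos'],s['grip_width'],s['ft_force'])
for n in ('side','scene'):
    m=camera_model(n);p,d=read_camera(n);C=cloud(m,d)
    save('d_'+n+'.png',p[190:310,180:330] if n=='scene' else p[190:310,300:430],5)
    print(proj(m,s['tcp_pos']+[0,0,.0375]))
E
```

```text
time_s: 8.28
tcp_pos: [0.419, -0.1531, -0.0243]
tool_rot: [[0.0, -0.977, -0.215], [-0.0, -0.215, 0.977], [-1.0, -0.0, -0.0]]
ft_force: [0.6, -1.0, -0.7]
grip_width: 0.093
[ 0.41901377 -0.1531123  -0.02434005] 0.09303465056693173 [ 0.56124165 -0.9623377  -0.74656092]
[[348.5181756  273.33632196]]
[[252.03244127 250.62335356]]
```

View pics/d_side.png

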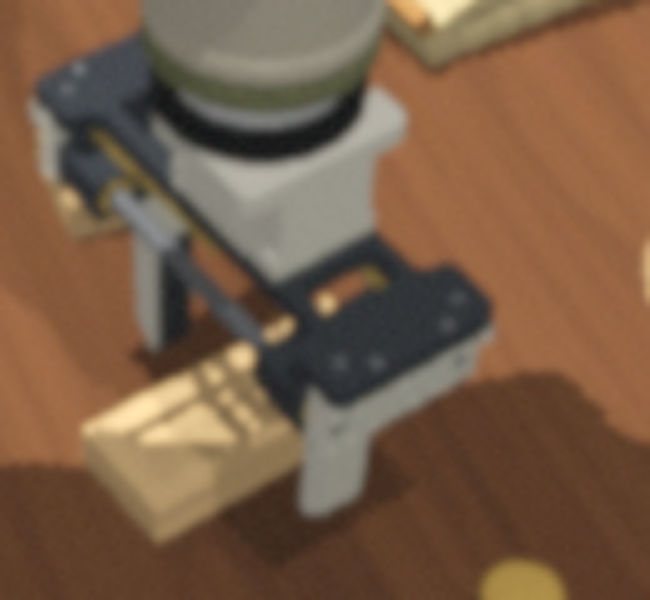

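View pics/d_scene.png

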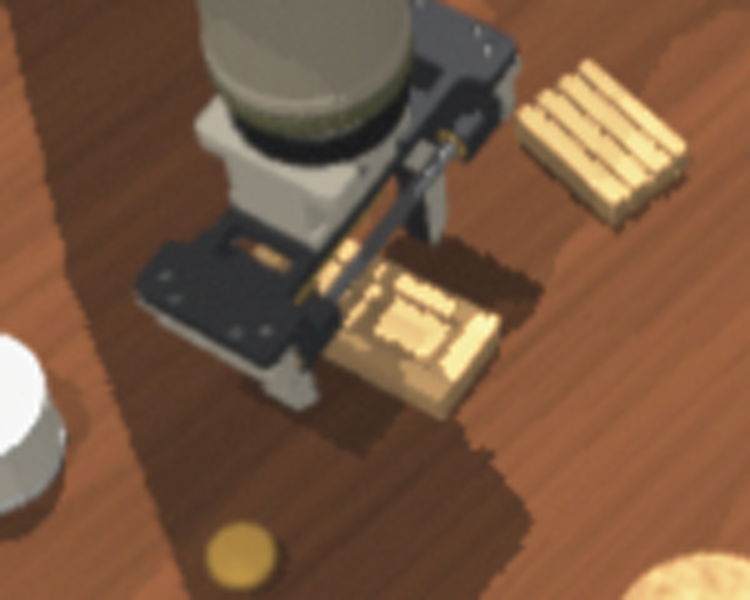

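```bash
python3 -m jog '[[-0.5,0.06,0,0,0],[0.2,0.06,0,0,0],[1,0.06,0,0,0],[1,0.06,0,0,0],[1,0.06,0,0,0],[1,0.06,0,0,0],[1,0.06,0,0,0]]' 12
python3 -m jog '[[1,-0.3,0,0,0],[1,-0.6,0,0,0],[1,-0.6,0,0,0]]'
python3 -m jog '[[1,-0.7,0,0,0],[1,-0.7,0,0,0]]'
python3 - <<'E'
from h import *
s=sense();print(s['tcp_pos'],s['grip_width'],s['ft_force'])
p,d=read_camera('side'); save('e_side.png',p[150:310,280:440],4)
m=camera_model('wrist');p,d=read_camera('wrist');save('e_w.png',p)
E
```

```text
time_s: 9.25
tcp_pos: [0.4188, -0.1531, -0.03]
tool_rot: [[0.0, -0.977, -0.215], [-0.0, -0.215, 0.977], [-1.0, -0.0, -0.0]]
ft_force: [-1.6, 1.7, 4.8]
grip_width: 0.0499
time_s: 9.62
tcp_pos: [0.4195, -0.1537, 0.0312]
tool_rot: [[0.003, -0.977, -0.214], [-0.0, -0.214, 0.977], [-1.0, -0.003, -0.001]]
ft_force: [-0.6, 0.1, -0.5]
grip_width: 0.0501
time_s: 9.88
tcp_pos: [0.4199, -0.1535, 0.1014]
tool_rot: [[0.003, -0.977, -0.214], [-0.001, -0.214, 0.977], [-1.0, -0.003, -0.001]]
ft_force: [-1.5, 0.0, -0.5]
grip_width: 0.0497
[ 0.41989167 -0.15354861  0.10143539] 0.049685356812858655 [-1.50259782  0.03976976 -0.52832733]
```

View pics/e_side.png

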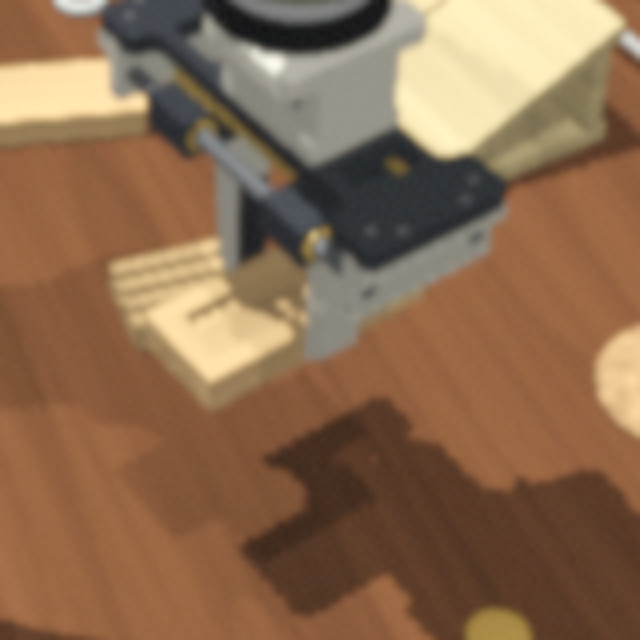

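View pics/e_w.png

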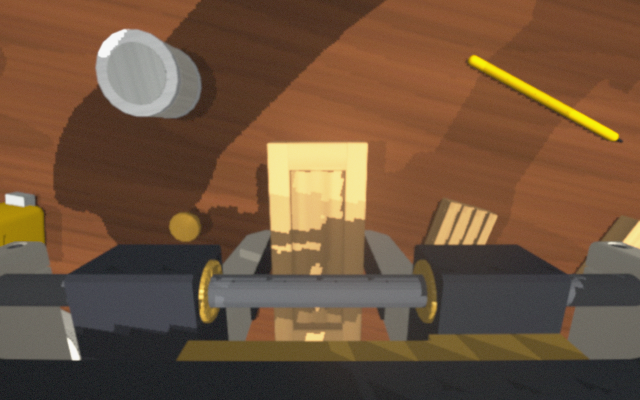

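```bash
cat >> h.py <<'E'
ca,sa=np.cos(.45),np.sin(.45)
X,Y,yw=.633,.1612,np.radians(8.15)
def bay(s,n,y):
    lx=-.065+s*ca-n*sa; z=.024+s*sa+n*ca
    return np.array([X+np.cos(yw)*lx-np.sin(yw)*y,Y+np.sin(yw)*lx+np.cos(yw)*y,z])
E
python3 - <<'E'
from h import *
b=bay(.07,.01,.092); print(b)
plan([b[0],b[1],.10],98.15)
E
```

```text
[0.61370306 0.25137511 0.06345206]
tcp [ 0.419  -0.1537  0.0998] jaw 102.33 F [ 0.1  0.2 -0.8] w 0.0495 t 9.975 [-1.000e-03 -2.767e+00  3.542e+00] dist 4.49 turn frac 0.0464
```

```bash
python3 -m jog '[[1,0,-0.4,0.5,0],[1,0,-0.692,0.886,0],[1,0,-0.692,0.886,0]]' 12
python3 -m jog '[[1,0,-0.4,0.5,0],[1,0,-0.692,0.886,0],[1,0,-0.692,0.886,0]]' 
python3 -m jog '[[1,0,-0.4,0.5,0],[1,0,-0.692,0.886,0],[1,0,-0.692,0.886,0]]' 
python3 -m jog '[[1,0,-0.4,0.5,0.03],[1,0,-0.692,0.886,0.046],[1,0,-0.692,0.886,0.046],[1,0,-0.692,0.886,0.046]]'
python3 - <<'E'
from h import *
b=bay(.07,.01,.092)
plan([b[0],b[1],.10],98.15)
p,d=read_camera('side'); save('f_side.png',p[60:240,300:480],4)
m=camera_model('scene');p,d=read_camera('scene');save('f_s.png',p[110:290,330:500],4)
E
```

```text
time_s: 10.35
tcp_pos: [0.4685, -0.0477, 0.0983]
tool_rot: [[-0.0, -0.975, -0.221], [0.002, -0.221, 0.975], [-1.0, -0.0, 0.002]]
ft_force: [0.2, -0.8, -0.3]
grip_width: 0.0498
time_s: 10.72
tcp_pos: [0.5166, 0.0529, 0.0983]
tool_rot: [[-0.0, -0.976, -0.219], [0.001, -0.219, 0.976], [-1.0, 0.0, 0.001]]
ft_force: [-0.7, -0.2, -0.9]
grip_width: 0.0503
time_s: 11.1
tcp_pos: [0.5647, 0.1534, 0.0983]
tool_rot: [[-0.001, -0.976, -0.218], [0.001, -0.218, 0.976], [-1.0, 0.001, 0.001]]
ft_force: [-0.7, -0.8, -0.5]
grip_width: 0.0501
time_s: 11.6
tcp_pos: [0.6121, 0.2492, 0.0983]
tool_rot: [[-0.002, -0.99, -0.143], [-0.003, -0.143, 0.99], [-1.0, 0.003, -0.003]]
ft_force: [-0.2, -0.7, -0.3]
grip_width: 0.0498
tcp [0.6121 0.2492 0.0983] jaw 98.19 F [-0.2 -0.7 -0.3] w 0.0498 t 11.6 [-0.017 -0.019  0.019] dist 0.03 turn frac 0.0005
```

View pics/f_side.png

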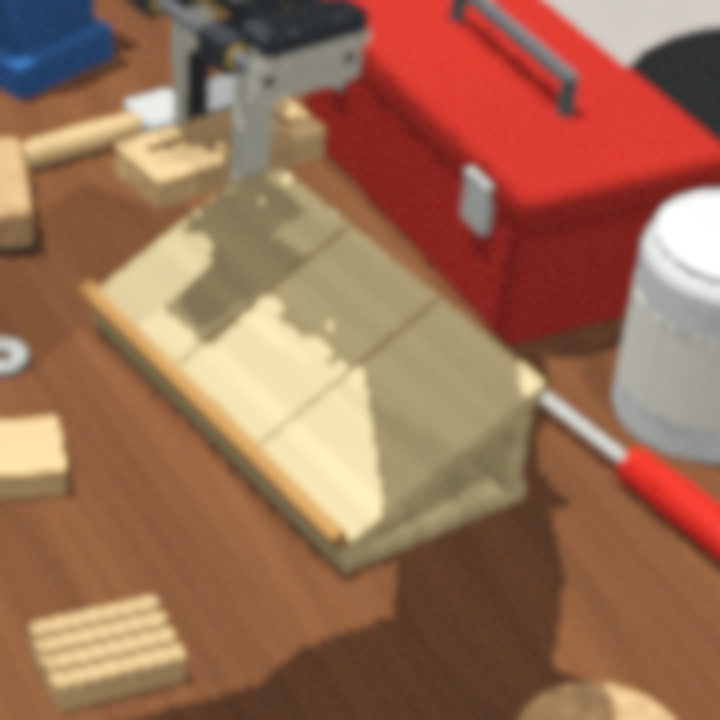

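View pics/f_s.png

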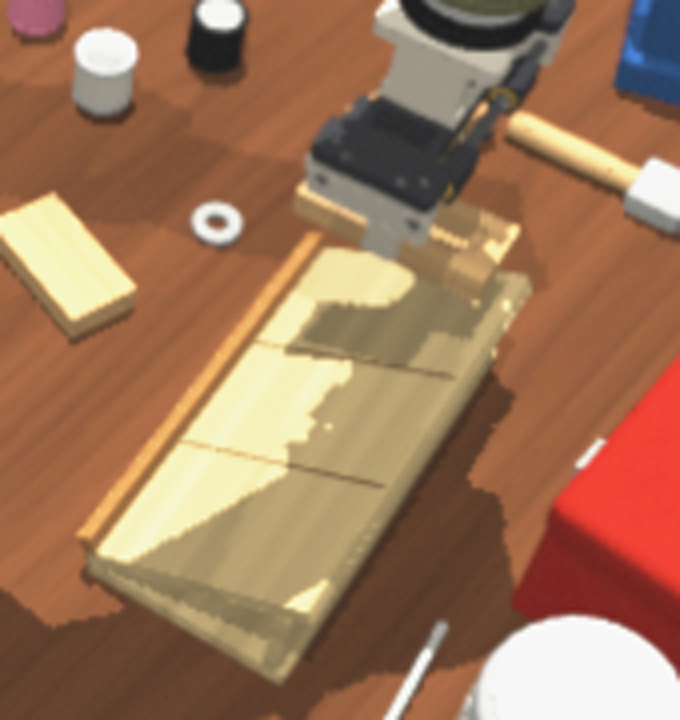

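```bash
python3 -m jog '[[1,0.3,-0.019,0.019,0],[1,0.44,-0.019,0.019,0],[1,0.44,-0.019,0.019,0],[1,0.44,-0.019,0.019,0]]' 12
python3 -m jog '[[1,0.05,0,0,0],[1,0.1,0,0,0],[1,0.1,0,0,0]]' 8
python3 -m jog '[[1,0.05,-0.005,0,0],[1,0.1,-0.005,0,0],[1,0.1,-0.005,0,0]]'
python3 - <<'E'
from h import *
b=bay(.07,.01,.092)
plan([b[0],b[1],.0235],98.15)
p,d=read_camera('side'); save('g_side.png',p[60:240,300:480],4)
E
```

```text
time_s: 12.2
tcp_pos: [0.6149, 0.2544, 0.0565]
tool_rot: [[0.001, -0.99, -0.143], [0.0, -0.143, 0.99], [-1.0, -0.001, 0.0]]
ft_force: [-0.5, 0.5, -1.1]
grip_width: 0.0498
time_s: 12.58
tcp_pos: [0.6144, 0.2546, 0.0456]
tool_rot: [[-0.0, -0.99, -0.144], [-0.0, -0.144, 0.99], [-1.0, 0.0, -0.0]]
ft_force: [-0.5, -0.3, -0.1]
grip_width: 0.0501
time_s: 12.95
tcp_pos: [0.6151, 0.2546, 0.0353]
tool_rot: [[-0.0, -0.99, -0.144], [-0.0, -0.144, 0.99], [-1.0, 0.0, -0.0]]
ft_force: [0.2, -0.0, -1.0]
grip_width: 0.05
tcp [0.6151 0.2546 0.0353] jaw 98.26 F [ 0.2 -0.  -1. ] w 0.05 t 12.95 [ 0.118  0.018 -0.03 ] dist 0.12 turn frac 0.0012
```

View pics/g_side.png

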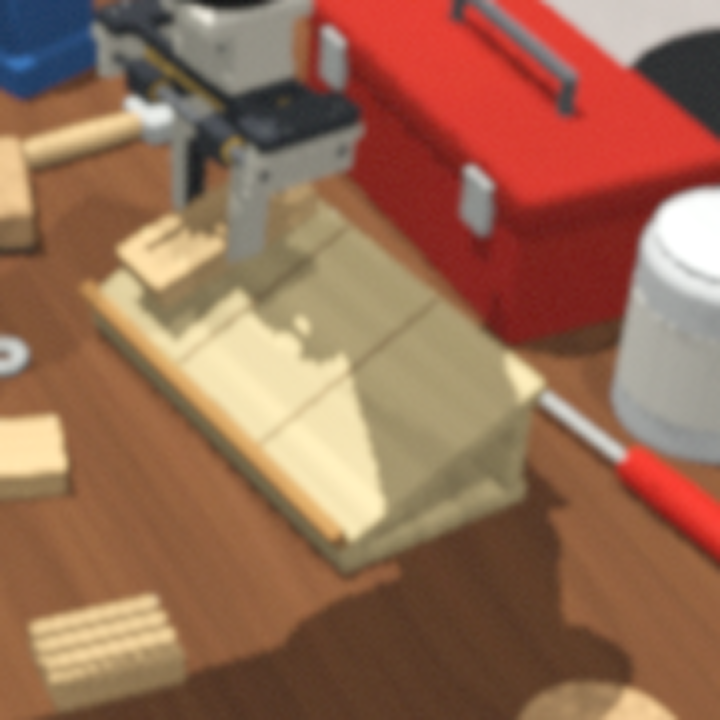

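```bash
python3 -m jog '[[1,0.04,-0.005,-0.015,0],[1,0.08,-0.005,-0.03,0],[1,0.12,-0.005,-0.03,0],[1,0.12,-0.005,-0.03,0],[1,0.12,-0.005,-0.03,0]]'
python3 - <<'E'
from h import *
b=bay(.07,.01,.092)
plan([b[0],b[1],.0235],98.15)
p,d=read_camera('side'); save('h_side.png',p[90:190,310:410],7)
m=camera_model('scene');p,d=read_camera('scene');save('h_s.png',p[140:250,380:490],6)
E
```

```text
time_s: 13.62
tcp_pos: [0.6159, 0.2516, 0.0236]
tool_rot: [[-0.0, -0.99, -0.143], [-0.0, -0.143, 0.99], [-1.0, 0.0, -0.0]]
ft_force: [1.0, 0.0, 0.3]
grip_width: 0.0503
tcp [0.6159 0.2516 0.0236] jaw 98.25 F [1.  0.  0.3] w 0.0503 t 13.625 [0.001 0.022 0.001] dist 0.02 turn frac 0.0011
```

View pics/h_side.png

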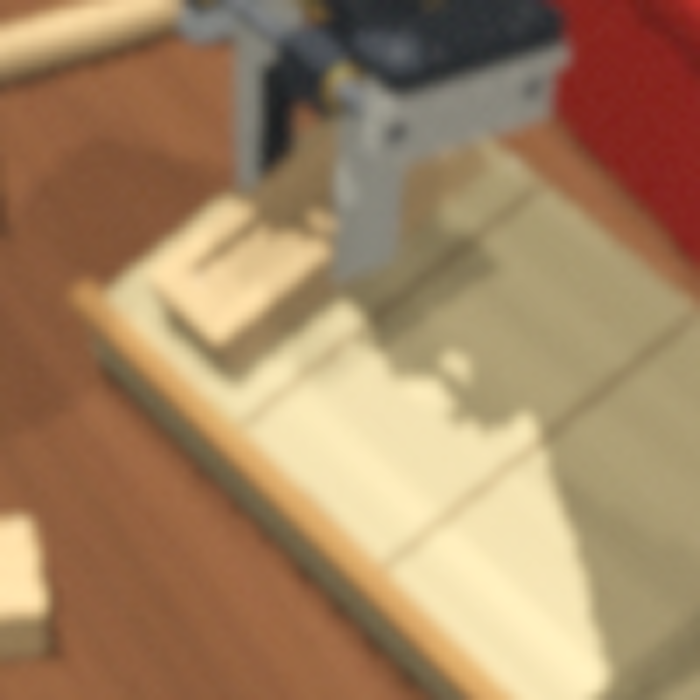

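View pics/h_s.png

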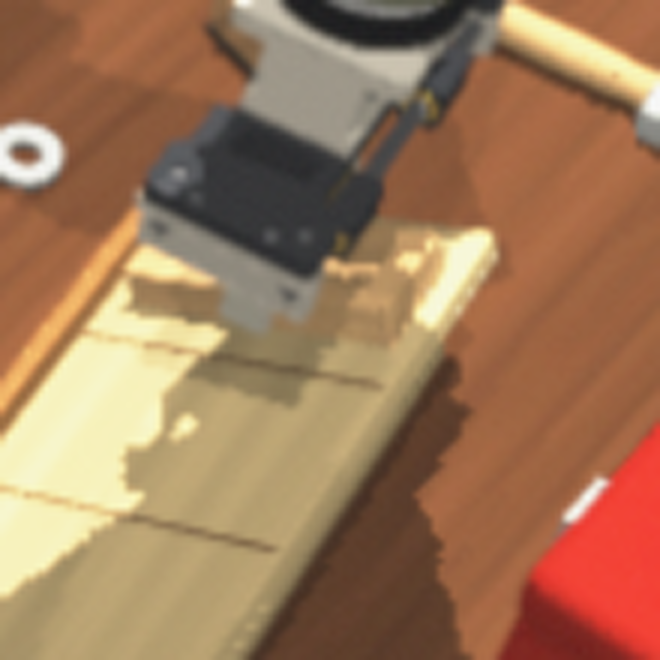

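```bash
python3 -m jog '[[1,0.017,0.036,0,0],[1,0.035,0.072,0,0],[1,0.05,0.105,0,0],[1,0.05,0.105,0,0]]' 
python3 -m jog '[[1,0.01,0.03,0,0],[1,0.01,0.03,0,0]]'
python3 - <<'E'
from h import *
b=bay(.06,.01,.092)
plan([b[0],b[1],b[2]-.04],98.15)
p,d=read_camera('side'); save('i_side.png',p[90:190,310:410],7)
E
```

```text
time_s: 14.22
tcp_pos: [0.6052, 0.2502, 0.0187]
tool_rot: [[-0.0, -0.99, -0.144], [-0.0, -0.144, 0.99], [-1.0, 0.0, -0.0]]
ft_force: [0.1, -0.2, -1.2]
grip_width: 0.05
time_s: 14.48
tcp_pos: [0.6034, 0.2499, 0.0182]
tool_rot: [[0.001, -0.99, -0.143], [0.0, -0.143, 0.99], [-1.0, -0.001, 0.0]]
ft_force: [3.0, -0.5, 0.7]
grip_width: 0.0501
tcp [0.6034 0.2499 0.0182] jaw 98.24 F [ 3.  -0.5  0.7] w 0.0501 t 14.475 [-0.009 -0.014 -0.   ] dist 0.02 turn frac 0.001
```

View pics/i_side.png

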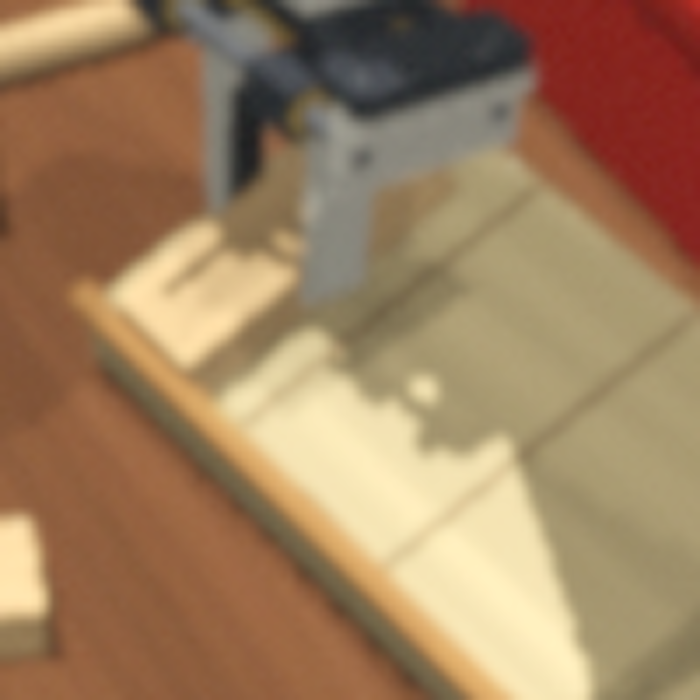

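```bash
python3 -m jog '[[1,0.01,0.03,0,0],[1,0.01,0.03,0,0],[1,0.01,0.03,0,0]]' 
python3 -m jog '[[-0.4,0.0,-0.005,0,0],[-0.4,0,-0.005,0,0],[-0.4,0,-0.005,0,0],[-0.4,0,-0.005,0,0]]' 
python3 -m jog '[[-0.4,-0.5,0,0,0],[-0.4,-0.9,0,0,0],[-0.4,-0.9,0,0,0]]'
python3 - <<'E'
from h import *
p,d=read_camera('side'); save('j_side.png',p[80:200,310:440],6)
m=camera_model('scene');p,d=read_camera('scene');save('j_s.png',p[140:270,350:480],6)
plan([.427,.171,.08],90-16.4)
E
```

```text
time_s: 14.9
tcp_pos: [0.6031, 0.2498, 0.0181]
tool_rot: [[0.006, -0.99, -0.143], [0.002, -0.143, 0.99], [-1.0, -0.006, 0.001]]
ft_force: [8.4, -0.4, 3.4]
grip_width: 0.0498
time_s: 15.4
tcp_pos: [0.5999, 0.2495, 0.0167]
tool_rot: [[-0.0, -0.99, -0.144], [-0.0, -0.144, 0.99], [-1.0, 0.001, -0.0]]
ft_force: [0.3, -0.2, -0.3]
grip_width: 0.0648
time_s: 15.78
tcp_pos: [0.6018, 0.2504, 0.11]
tool_rot: [[0.005, -0.99, -0.143], [0.002, -0.143, 0.99], [-1.0, -0.005, 0.002]]
ft_force: [-1.0, -0.3, 0.4]
grip_width: 0.065
tcp [0.6001 0.2492 0.1069] jaw 98.25 F [-0.2  0.7  0.1] w 0.0651 t 15.875 [ 0.268  1.826 -0.526] dist 1.92 turn frac 0.2738
```

View pics/j_side.png

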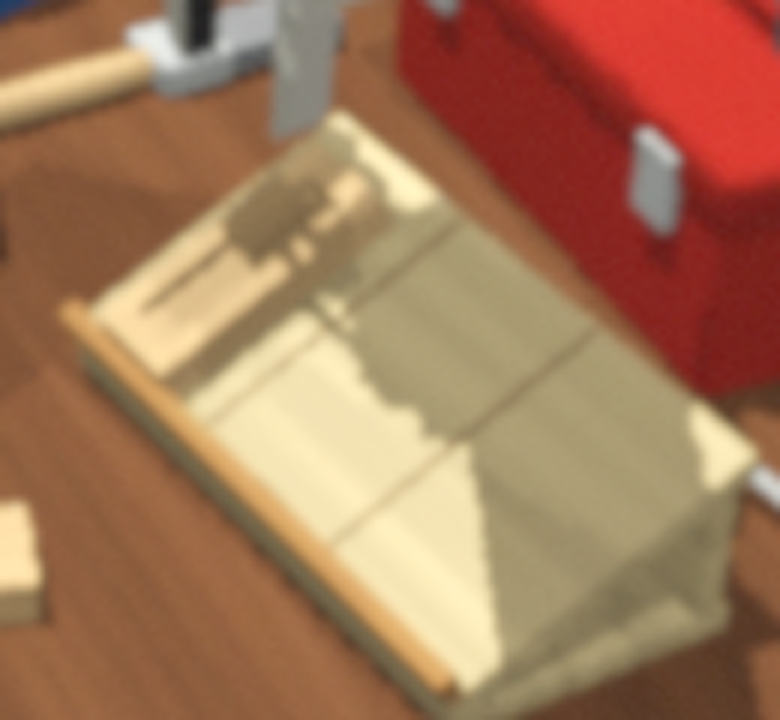

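View pics/j_s.png

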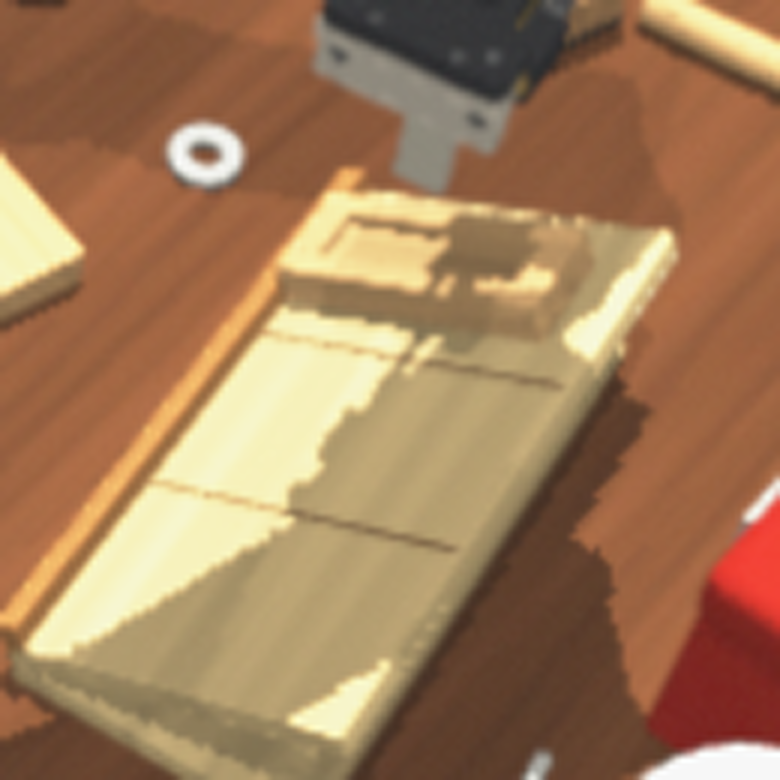

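```bash
python3 -m jog '[[-0.6,0,0.5,-0.15,0],[-0.6,0,0.92,-0.26,0]]' 
python3 -m jog '[[-0.6,0,0.5,-0.15,0.1],[-0.6,0,0.906,-0.266,0.2],[-0.6,0,0.906,-0.266,0.274],[-0.6,0,0.906,-0.266,0.274],[-0.6,0,0.906,-0.266,0.274]]'
python3 - <<'E'
from h import *
import pickle
plan([.4267,.1713,.08],90-16.4)
m=camera_model('wrist');p,d=read_camera('wrist')
save('w4.png',p); pickle.dump((m,p,d),open('w4.pkl','wb'))
E
```

```text
time_s: 16.12
tcp_pos: [0.5105, 0.2092, 0.1052]
tool_rot: [[-0.003, -0.99, -0.143], [-0.001, -0.143, 0.99], [-1.0, 0.003, -0.001]]
ft_force: [-0.0, 0.5, 0.1]
grip_width: 0.0737
time_s: 16.75
tcp_pos: [0.4271, 0.1714, 0.1063]
tool_rot: [[-0.001, -0.96, 0.28], [-0.0, 0.28, 0.96], [-1.0, 0.001, -0.0]]
ft_force: [0.2, 0.0, 0.2]
grip_width: 0.0746
tcp [0.4271 0.1714 0.1063] jaw 73.75 F [0.2 0.  0.2] w 0.0746 t 16.75 [ 0.263  0.004 -0.002] dist 0.26 turn frac 0.0017
```

View pics/w4.png

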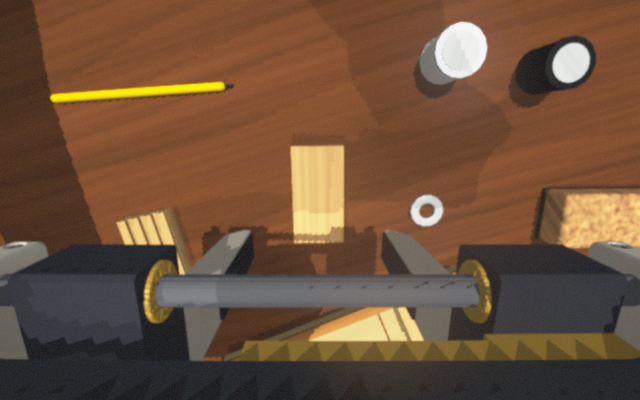

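Run:
```python
from h import *
import pickle,meas
m,p,d=pickle.load(open('w4.pkl','rb'))
q=at_z(m,[(291,145.5),(344,145.5),(344.5,242.5),(293.5,242.5)],.02)
print(q.mean(0).round(4),[np.linalg.norm(q[i]-q[i-1]).round(4) for i in range(4)])
v=-(q[0]+q[1]-q[2]-q[3]);print(np.degrees(np.arctan2(v[1],v[0])))
C=cloud(m,d); 
print(meas.rect(C,(.4267,.1713),.07,.012,.03),meas.rect(C,(.338,.316),.035,.035,.05),meas.rect(C,(.434,-.007),.05,.012,.03))
```

```text
[0.4253 0.1716 0.02  ] [np.float64(0.0962), np.float64(0.0494), np.float64(0.0962), np.float64(0.0514)]
-15.301515283104138
[ 425.1  171.    95.2   49.6  -15.2 4911.    19.8] [ 337.1  316.9   41.8   40.8  -85.5 2298.    40. ] [ 429.7   -6.6   68.5   50.4   -3.8 1731.    19.1]
```

```bash
python3 -m jog '[[-0.6,0.5,0.01,0.005,-0.006],[-0.6,0.8,0.01,0.005,-0.006],[-0.6,0.8,0.01,0.005,-0.006]]' 
python3 -m jog '[[-0.6,0.3,0,0,0],[-0.6,0.5,0,0,0],[-0.6,0.565,0,0,0],[-0.6,0.565,0,0,0]]' 
python3 -m jog '[[0,0,0,0,0],[0.5,0,0,0,0],[1,0,0,0,0],[1,0,0,0,0],[1,0,0,0,0]]' 12
python3 -c "
from h import *
b=bay(.058,.01,-.092);print(b)
plan([b[0],b[1],.105],98.15)"
```

```text
time_s: 17.18
tcp_pos: [0.4251, 0.1717, 0.025]
tool_rot: [[-0.004, -0.962, 0.272], [-0.002, 0.272, 0.962], [-1.0, 0.003, -0.003]]
ft_force: [-0.6, -0.5, 0.4]
grip_width: 0.0741
time_s: 17.68
tcp_pos: [0.4265, 0.1721, -0.0292]
tool_rot: [[0.0, -0.962, 0.273], [0.0, 0.273, 0.962], [-1.0, -0.0, 0.0]]
ft_force: [0.4, 0.3, -1.3]
grip_width: 0.0743
time_s: 18.3
tcp_pos: [0.4265, 0.172, -0.0292]
tool_rot: [[0.001, -0.962, 0.274], [0.0, 0.274, 0.962], [-1.0, -0.001, 0.0]]
ft_force: [-0.4, 0.2, 6.6]
grip_width: 0.0497
[0.62909161 0.06770162 0.05823247]
tcp [ 0.4265  0.172  -0.0292] jaw 74.13 F [-0.4  0.2  6.6] w 0.0497 t 18.3 [-1.341 -2.235 -0.448] dist 2.64 turn frac -0.2669
```

```bash
python3 -m jog '[[1,-0.3,0,0,0],[1,-0.67,0,0,0],[1,-0.67,0,0,0]]' 12
python3 -m jog '[[1,-0.4,0,0,0],[1,-0.67,0,0,0],[1,-0.67,0,0,0]]' 
python3 -m jog '[[1,0,-0.4,-0.08,0],[1,0,-0.745,-0.15,0],[1,0,-0.745,-0.15,0]]' 
python3 -m jog '[[1,0,-0.4,-0.08,0],[1,0,-0.745,-0.15,0],[1,0,-0.745,-0.15,0]]' 
python3 -m jog '[[1,0,-0.4,-0.08,-0.1],[1,0,-0.745,-0.15,-0.2],[1,0,-0.745,-0.15,-0.267],[1,0,-0.745,-0.15,-0.267],[1,0,-0.745,-0.15,-0.267]]'
python3 - <<'E'
from h import *
import pickle
b=bay(.058,.01,-.092)
plan([b[0],b[1],b[2]-.039+.022],98.15)
m=camera_model('scene');p,d=read_camera('scene');save('k_s.png',p[110:290,330:500],4)
C=cloud(m,d);k=(C[...,0]>.7)&(C[...,0]<.9)&(abs(C[...,1]-.1)<.15)&(C[...,2]>.1)&(C[...,2]<.18); print(k.sum(),C[k].min(0))
m=camera_model('wrist');p,d=read_camera('wrist');save('w5.png',p); pickle.dump((m,p,d),open('w5.pkl','wb'))
E
```

```text
time_s: 18.68
tcp_pos: [0.4274, 0.1722, 0.0393]
tool_rot: [[0.003, -0.962, 0.274], [0.002, 0.274, 0.962], [-1.0, -0.003, 0.003]]
ft_force: [1.2, 0.0, -1.0]
grip_width: 0.0499
time_s: 19.05
tcp_pos: [0.4271, 0.1721, 0.1051]
tool_rot: [[0.002, -0.962, 0.274], [0.001, 0.274, 0.962], [-1.0, -0.002, 0.002]]
ft_force: [-0.2, 0.1, -0.2]
grip_width: 0.0502
time_s: 19.42
tcp_pos: [0.4952, 0.1355, 0.1024]
tool_rot: [[-0.001, -0.961, 0.277], [-0.001, 0.277, 0.961], [-1.0, 0.001, -0.001]]
ft_force: [-0.8, 0.4, -0.8]
grip_width: 0.0501
time_s: 19.8
tcp_pos: [0.562, 0.1013, 0.1026]
tool_rot: [[-0.001, -0.961, 0.276], [-0.001, 0.276, 0.961], [-1.0, 0.001, -0.001]]
ft_force: [-0.9, 0.1, -0.6]
grip_width: 0.0499
time_s: 20.42
tcp_pos: [0.6276, 0.0686, 0.1038]
tool_rot: [[-0.001, -0.99, -0.141], [0.0, -0.141, 0.99], [-1.0, 0.001, 0.0]]
ft_force: [-0.5, 0.3, -0.6]
grip_width: 0.0498
tcp [0.6276 0.0686 0.1038] jaw 98.13 F [-0.5  0.3 -0.6] w 0.0498 t 20.425 [ 0.626 -0.014 -0.011] dist 0.63 turn frac -0.0003
4337 [0.77502177 0.00239119 0.10000455]
```

View pics/k_s.png

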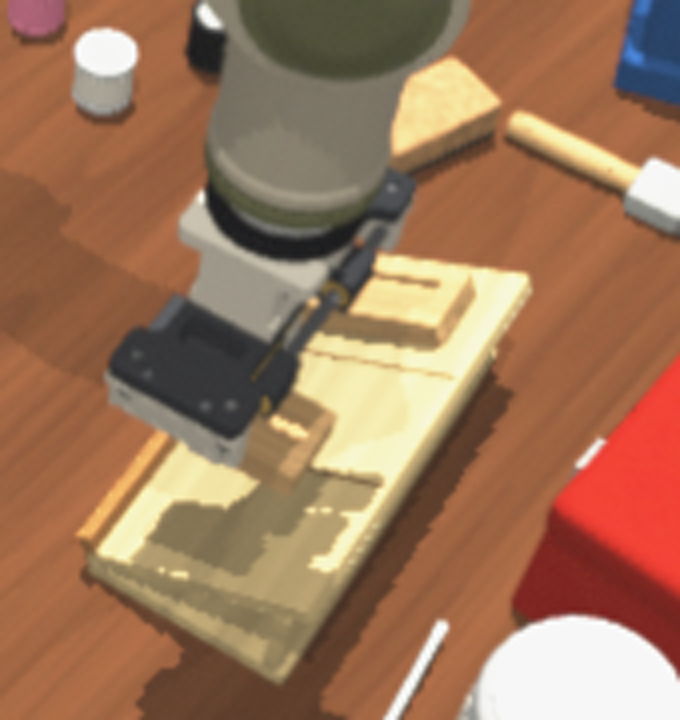

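View pics/w5.png

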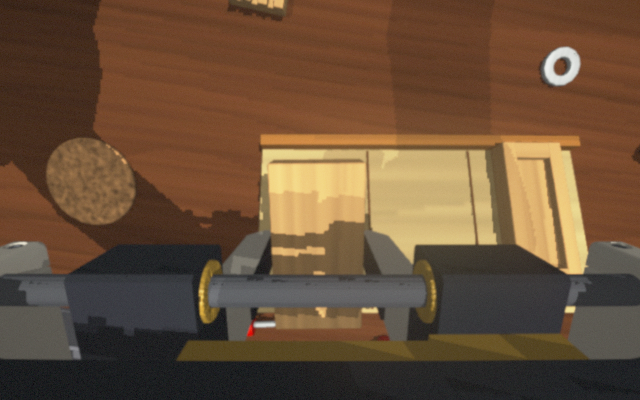

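Run:
```python
from h import *
import pickle
m,p,d=pickle.load(open('w5.pkl','rb'))
s=sense();T=s['tool_rot']
tl=lambda P:((P-s['tcp_pos'])@T)
h=at_z(m,[(268.5,162),(363,162)],s['tcp_pos'][2]+.049);print('held',tl(h).round(4))
c=at_z(m,[(262,150),(366.5,152),(468,151)],.024);print('bay',tl(c).round(4), 'mid',tl(c)[:2].mean(0)[2])
save('w5a.png',p[125:285,450:600],5)
```

```text
held [[-0.049   0.05   -0.0254]
 [-0.049   0.05    0.022 ]]
bay [[ 0.0803  0.047  -0.0516]
 [ 0.0802  0.0452  0.0441]
 [ 0.0802  0.0463  0.1374]] mid -0.003710595302525141
```

View pics/w5a.png

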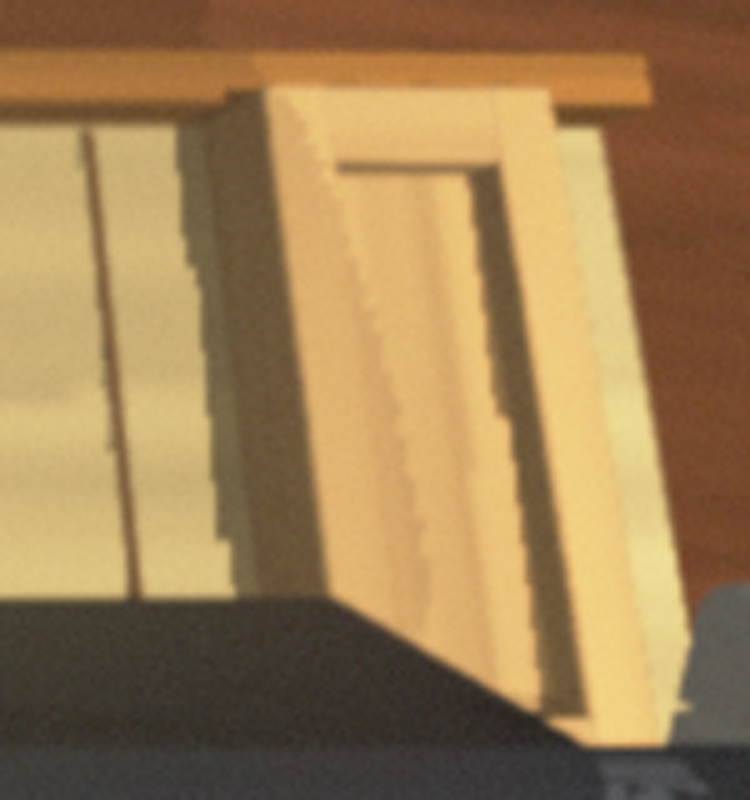

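```bash
python3 -m jog '[[1,0.3,-0.014,-0.012,0],[1,0.57,-0.014,-0.012,0],[1,0.57,-0.014,-0.012,0],[1,0.57,-0.014,-0.012,0]]' 12
python3 -m jog '[[1,0.05,0,0,0],[1,0.1,0,0,0],[1,0.15,0,0,0],[1,0.2,0,0,0],[1,0.26,0,0,0],[1,0.26,0,0,0]]' 8
python3 - <<'E'
from h import *
b=bay(.058,.01,-.092)
plan([b[0],b[1],b[2]-.039],98.15)
p,d=read_camera('side'); save('l_side.png',p[90:220,340:460],6)
E
```

```text
time_s: 21.02
tcp_pos: [0.6308, 0.0671, 0.0483]
tool_rot: [[0.001, -0.99, -0.142], [0.0, -0.142, 0.99], [-1.0, -0.001, 0.0]]
ft_force: [-0.4, -0.6, -0.5]
grip_width: 0.0497
time_s: 21.78
tcp_pos: [0.6304, 0.0664, 0.0208]
tool_rot: [[-0.0, -0.99, -0.142], [-0.0, -0.142, 0.99], [-1.0, 0.001, -0.0]]
ft_force: [-0.5, -0.2, -0.7]
grip_width: 0.0499
tcp [0.6304 0.0664 0.0208] jaw 98.16 F [-0.5 -0.2 -0.7] w 0.0499 t 21.775 [0.015 0.011 0.015] dist 0.02 turn frac 0.0001
```

View pics/l_side.png

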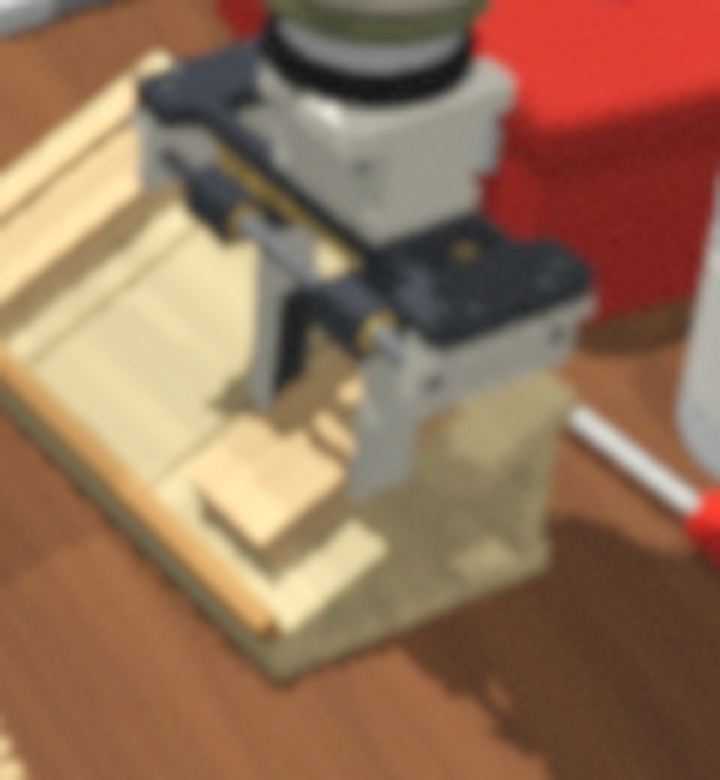

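```bash
python3 -m jog '[[1,0.025,0.036,0.006,0],[1,0.042,0.072,0.012,0],[1,0.06,0.105,0.012,0],[1,0.06,0.105,0.012,0]]' 
python3 -m jog '[[1,0.01,0.03,0,0],[1,0.01,0.03,0,0]]' 
python3 -m jog '[[1,0.01,0.03,0,0],[1,0.01,0.03,0,0]]'
python3 - <<'E'
from h import *
b=bay(.048,.01,-.092)
plan([b[0],b[1],b[2]-.039],98.15)
E
```

```text
time_s: 22.32
tcp_pos: [0.62, 0.0663, 0.0155]
tool_rot: [[0.001, -0.99, -0.142], [0.0, -0.142, 0.99], [-1.0, -0.001, -0.0]]
ft_force: [0.9, 0.3, -0.6]
grip_width: 0.05
time_s: 22.58
tcp_pos: [0.62, 0.0663, 0.0156]
tool_rot: [[0.006, -0.99, -0.142], [0.001, -0.142, 0.99], [-1.0, -0.006, 0.0]]
ft_force: [6.3, -0.2, 2.8]
grip_width: 0.0504
time_s: 22.82
tcp_pos: [0.6187, 0.0661, 0.0152]
tool_rot: [[0.008, -0.99, -0.142], [0.002, -0.142, 0.99], [-1.0, -0.009, 0.001]]
ft_force: [9.4, -0.6, 5.5]
grip_width: 0.0498
tcp [0.6187 0.0661 0.0152] jaw 98.14 F [ 9.4 -0.6  5.5] w 0.0498 t 22.825 [ 0.003 -0.016  0.001] dist 0.02 turn frac -0.0001
```

Contact with the lip shows as 9 N along x. I'll release, rise and check.

```bash
python3 -m jog '[[-0.4,-0.01,-0.02,0,0],[-0.4,-0.01,-0.02,0,0],[-0.4,-0.01,-0.02,0,0],[-0.4,-0.01,-0.02,0,0]]' 
python3 -m jog '[[-0.4,-0.5,0,0,0],[-0.4,-0.95,0,0,0],[-0.4,-0.95,0,0,0]]' 
python3 -m jog '[[-0.6,-0.3,-0.5,0.4,0],[-0.6,-0.5,-0.8,0.8,0],[-0.6,-0.5,-0.8,0.8,0],[-0.6,-0.5,-0.8,0.8,0]]'
python3 - <<'E'
from h import *
import pickle
p,d=read_camera('side'); save('m_side.png',p[80:200,310:440],6)
m=camera_model('wrist');p,d=read_camera('wrist');save('w6.png',p); pickle.dump((m,p,d),open('w6.pkl','wb'))
plan([.6,.2,.2],98)
E
```

```text
time_s: 23.32
tcp_pos: [0.6155, 0.0657, 0.0141]
tool_rot: [[-0.001, -0.99, -0.142], [-0.0, -0.142, 0.99], [-1.0, 0.001, -0.0]]
ft_force: [0.7, -1.2, -0.1]
grip_width: 0.0649
time_s: 23.7
tcp_pos: [0.6178, 0.0662, 0.1126]
tool_rot: [[0.005, -0.99, -0.142], [0.001, -0.142, 0.99], [-1.0, -0.005, 0.0]]
ft_force: [0.7, -0.3, 0.2]
grip_width: 0.0651
time_s: 24.2
tcp_pos: [0.6828, 0.1556, 0.1578]
tool_rot: [[-0.002, -0.99, -0.142], [-0.001, -0.142, 0.99], [-1.0, 0.002, -0.001]]
ft_force: [-0.2, -0.7, -0.3]
grip_width: 0.0741
tcp [0.6828 0.1544 0.1579] jaw 98.1 F [-0.3  0.3 -0.5] w 0.0747 t 24.3 [-0.42   0.756  0.568] dist 1.03 turn frac 0.0011
```

View pics/m_side.png

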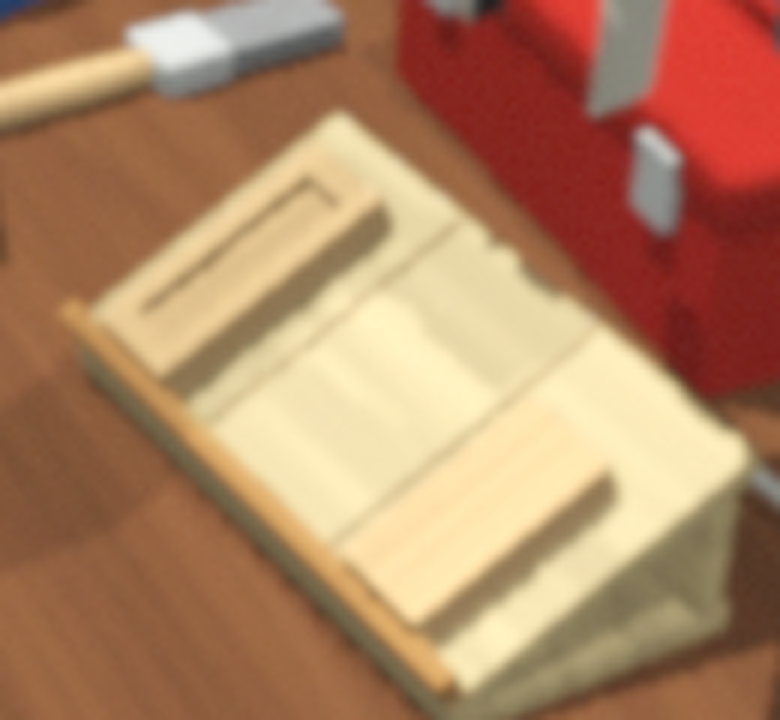

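View pics/w6.png

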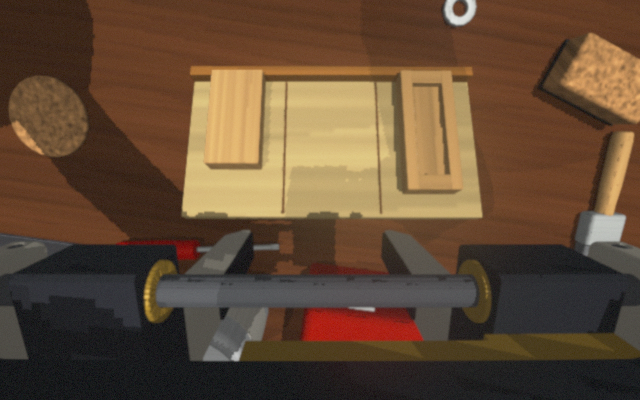

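Run:
```python
from h import *
import pickle
m,p,d=pickle.load(open('w6.pkl','rb'))
save('w6a.png',p[60:225,175:300],5); save('w6b.png',p[60:225,365:490],5)
```

```text
(no output)
```

View pics/w6a.png

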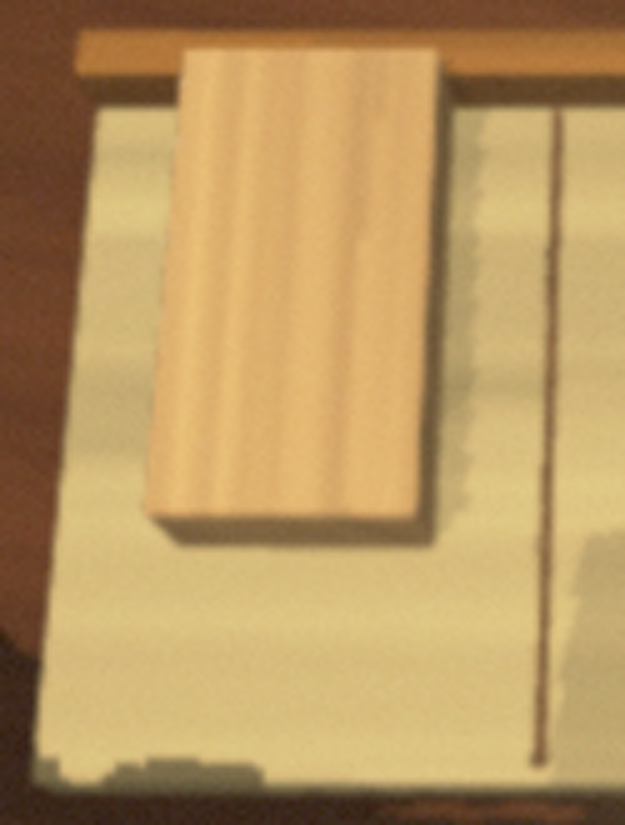

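View pics/w6b.png

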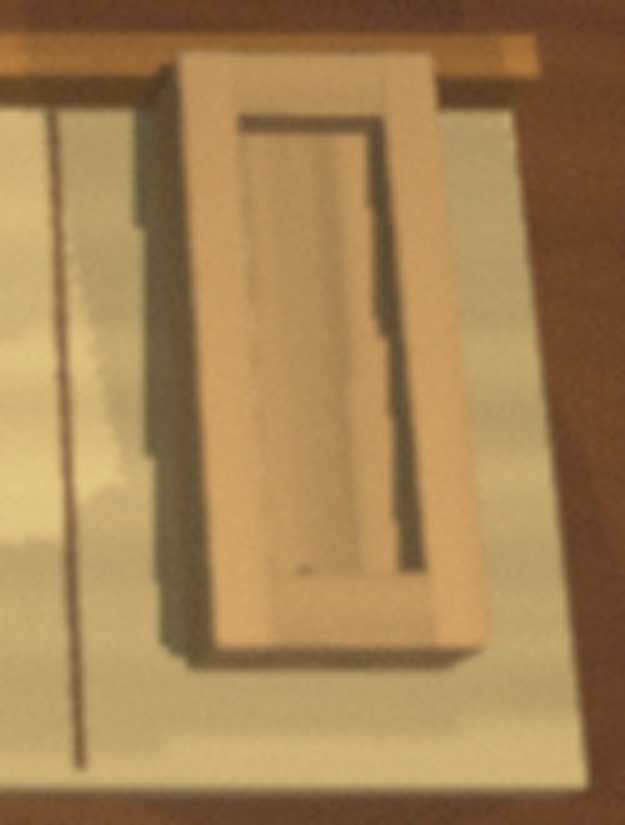

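```bash
cat > chk.py <<'E'
from h import *
import pickle
from scipy.optimize import least_squares
def o(c,off,k=5): return (np.array(c)+.5)/k-.5+np.array(off)
def S(s,y,n=0): return (-.065+s*ca-n*sa,y,.024+s*sa+n*ca)
def w(p,P):
    c,s=np.cos(p[2]),np.sin(p[2]);P=np.array(P)
    return np.c_[p[0]+c*P[:,0]-s*P[:,1],p[1]+s*P[:,0]+c*P[:,1],P[:,2]]
def fit(m,D):
    f=least_squares(lambda p:(proj(m,w(p,[a for a,b in D]))-np.array([b for a,b in D])).ravel(),[.63,.16,.14]); print('stand',f.x.round(4),np.degrees(f.x[2]).round(2),f.fun.round(1)); return f.x
def onslope(m,st,uv,n=.020):
    # returns (s,y) of pixels on plane n above slope
    f=least_squares(lambda q:(proj(m,w(st,[S(a,b,n) for a,b in q.reshape(-1,2)]))-np.array(uv)).ravel(),np.tile([.05,0.],len(uv)))
    return f.x.reshape(-1,2)
E
python3 - <<'E'
from chk import *
m,p,d=pickle.load(open('w6.pkl','rb'))
A=(175,60);B=(365,60)
D=[(S(0,-.142),o((97,107),A)),(S(0,-.046),o((557,108),A)),(S(.142,-.142),o((32,788),A)),(S(0,.046),o((52,108),B)),(S(0,.142),o((515,108),B)),(S(.142,.142),o((588,790),B))]
st=fit(m,D)
print('plain',onslope(m,st,[o(c,A) for c in [(183,50),(438,52),(418,515),(147,515)]]).round(4))
print('framed',onslope(m,st,[o(c,B) for c in [(180,54),(432,55),(487,648),(215,648)]]).round(4))
E
```

```text
stand [0.6328 0.1601 0.1415] 8.11 [-0.1  0.5  0.2  0.2 -0.5 -0.8 -0.   0.3 -0.3  0.6  0.7 -0.7]
plain [[ 0.0004 -0.1171]
 [ 0.001  -0.0673]
 [ 0.0959 -0.067 ]
 [ 0.0959 -0.1163]]
framed [[0.0013 0.0672]
 [0.0012 0.1164]
 [0.1204 0.1151]
 [0.1205 0.0666]]
```

```bash
python3 -c "
from h import *
plan([.433,-.007,.107],85)"
```

```text
tcp [0.6828 0.1544 0.1579] jaw 98.1 F [-0.3  0.3 -0.5] w 0.0747 t 24.3 [ 0.518  2.699 -1.245] dist 3.02 turn frac 0.1455
```

```bash
python3 -m jog '[[-0.6,0,0.5,-0.22,0],[-0.6,0,0.9,-0.415,0]]' 
python3 -m jog '[[-0.6,0,0.5,-0.22,0],[-0.6,0,0.9,-0.415,0]]' 
python3 -m jog '[[-0.6,0.2,0.5,-0.22,0.08],[-0.6,0.51,0.9,-0.415,0.145],[-0.6,0.51,0.9,-0.415,0.145],[-0.6,0.51,0.9,-0.415,0.145]]'
python3 - <<'E'
from h import *
import pickle
plan([.433,-.007,.107],85)
m=camera_model('wrist');p,d=read_camera('wrist')
save('w7.png',p); pickle.dump((m,p,d),open('w7.pkl','wb'))
import meas
C=cloud(m,d);print(meas.rect(C,(.434,-.007),.055,.012,.03))
E
```

```text
time_s: 24.55
tcp_pos: [0.5982, 0.1, 0.1583]
tool_rot: [[-0.002, -0.99, -0.141], [-0.001, -0.141, 0.99], [-1.0, 0.002, -0.001]]
ft_force: [0.1, -0.6, 0.1]
grip_width: 0.0743
time_s: 24.8
tcp_pos: [0.5146, 0.0459, 0.1588]
tool_rot: [[-0.002, -0.99, -0.14], [-0.001, -0.14, 0.99], [-1.0, 0.002, -0.001]]
ft_force: [0.2, -1.1, 0.7]
grip_width: 0.0745
time_s: 25.3
tcp_pos: [0.4348, -0.0056, 0.1086]
tool_rot: [[0.001, -0.996, 0.085], [0.0, 0.085, 0.996], [-1.0, -0.001, 0.0]]
ft_force: [-0.0, 0.6, 0.4]
grip_width: 0.0745
tcp [ 0.4348 -0.0056  0.1086] jaw 85.1 F [-0.   0.6  0.4] w 0.0745 t 25.3 [ 0.016  0.017 -0.016] dist 0.03 turn frac 0.0011
[ 431.9   -7.3   71.1   49.2   -3.6 3541.    19.3]
```

View pics/w7.png

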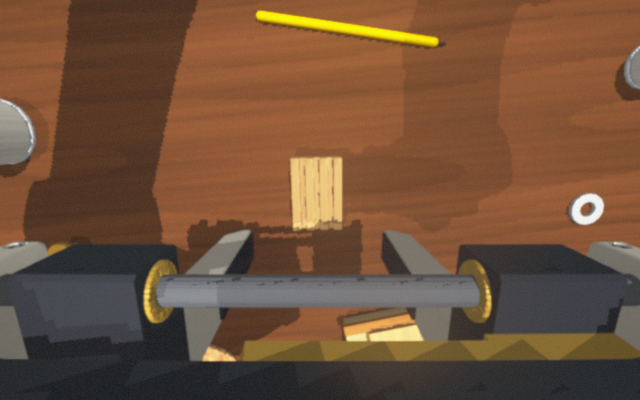

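```bash
python3 -m jog '[[-0.6,0.5,0.022,-0.011,-0.008],[-0.6,0.82,0.022,-0.011,-0.008],[-0.6,0.82,0.022,-0.011,-0.008]]' 
python3 -m jog '[[-0.6,0.3,0,0,0],[-0.6,0.5,0,0,0],[-0.6,0.565,0,0,0],[-0.6,0.565,0,0,0]]' 
python3 -m jog '[[0,0,0,0,0],[0.5,0,0,0,0],[1,0,0,0,0],[1,0,0,0,0],[1,0,0,0,0]]' 12
python3 -m jog '[[1,-0.3,0,0,0],[1,-0.67,0,0,0],[1,-0.67,0,0,0]]' 12
python3 -m jog '[[1,-0.4,0,0,0],[1,-0.67,0,0,0],[1,-0.67,0,0,0],[1,-0.67,0,0,0]]' 
python3 -c "
from h import *
b=bay(.046,.01,0);print(b)
plan([b[0],b[1],.105],98.15)"
```

```text
time_s: 25.72
tcp_pos: [0.432, -0.0054, 0.0251]
tool_rot: [[-0.002, -0.998, 0.071], [-0.0, 0.071, 0.998], [-1.0, 0.002, -0.0]]
ft_force: [1.2, 0.1, 0.8]
grip_width: 0.0744
time_s: 26.22
tcp_pos: [0.4334, -0.006, -0.0295]
tool_rot: [[0.002, -0.997, 0.072], [-0.0, 0.072, 0.997], [-1.0, -0.002, 0.0]]
ft_force: [0.8, -0.9, -0.2]
grip_width: 0.0745
time_s: 26.85
tcp_pos: [0.4323, -0.0063, -0.0297]
tool_rot: [[0.001, -0.997, 0.073], [-0.0, 0.073, 0.997], [-1.0, -0.001, -0.0]]
ft_force: [-0.1, -0.2, 7.7]
grip_width: 0.0497
time_s: 27.22
tcp_pos: [0.4328, -0.0066, 0.0386]
tool_rot: [[0.003, -0.997, 0.074], [0.001, 0.074, 0.997], [-1.0, -0.003, 0.001]]
ft_force: [-0.3, 0.1, -1.3]
grip_width: 0.0498
time_s: 27.72
tcp_pos: [0.4315, -0.0066, 0.1029]
tool_rot: [[-0.001, -0.997, 0.073], [-0.0, 0.073, 0.997], [-1.0, 0.001, -0.0]]
ft_force: [-0.6, 0.2, -1.0]
grip_width: 0.05
[0.60535299 0.15724063 0.05301289]
tcp [ 0.4315 -0.0066  0.1029] jaw 85.82 F [-0.6  0.2 -1. ] w 0.05 t 27.725 [-0.023 -1.614  1.76 ] dist 2.39 turn frac -0.137
```

```bash
python3 -m jog '[[1,0,-0.4,0.43,0],[1,0,-0.8,0.88,0],[1,0,-0.8,0.88,0]]' 12
python3 -m jog '[[1,0,-0.4,0.43,-0.08],[1,0,-0.814,0.88,-0.137],[1,0,-0.814,0.88,-0.137],[1,0,-0.814,0.88,-0.137],[1,0,-0.814,0.88,-0.137]]'
python3 - <<'E'
from h import *
import pickle
b=bay(.046,.01,0)
plan([b[0],b[1],b[2]-.039+.017],98.15)
m=camera_model('wrist');p,d=read_camera('wrist');save('w8.png',p); pickle.dump((m,p,d),open('w8.pkl','wb'))
E
```

```text
time_s: 28.1
tcp_pos: [0.5205, 0.0801, 0.1024]
tool_rot: [[0.001, -0.998, 0.069], [0.003, 0.069, 0.998], [-1.0, -0.001, 0.003]]
ft_force: [-1.2, -1.5, -0.9]
grip_width: 0.0496
time_s: 28.72
tcp_pos: [0.6045, 0.156, 0.1031]
tool_rot: [[-0.001, -0.99, -0.141], [-0.002, -0.141, 0.99], [-1.0, 0.002, -0.002]]
ft_force: [0.4, -0.3, -0.5]
grip_width: 0.0498
tcp [0.6045 0.156  0.1031] jaw 98.12 F [ 0.4 -0.3 -0.5] w 0.0498 t 28.725 [ 0.72  -0.012  0.012] dist 0.72 turn frac -0.0003
```

View pics/w8.png

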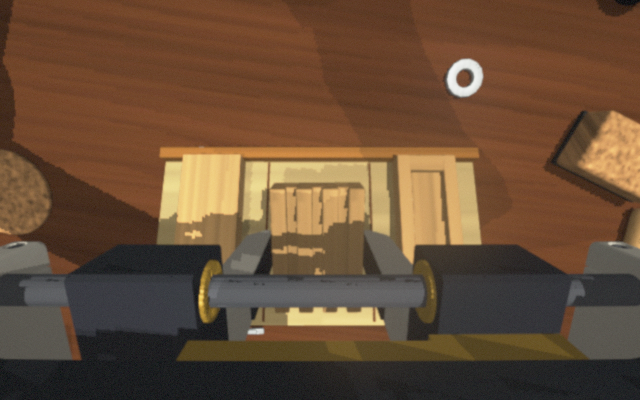

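```bash
python3 -m jog '[[1,0.3,-0.01,0,0],[1,0.68,-0.01,0,0],[1,0.68,-0.01,0,0],[1,0.68,-0.01,0,0]]' 12
python3 -m jog '[[1,0.05,0,0,0],[1,0.1,0,0,0],[1,0.15,0,0,0],[1,0.2,0,0,0],[1,0.2,0,0,0]]' 8
python3 - <<'E'
from h import *
b=bay(.046,.01,0)-[0,.001,0]
plan([b[0],b[1],b[2]-.039],98.15)
p,d=read_camera('side'); save('n_side.png',p[90:220,320:450],6)
E
```

```text
time_s: 29.28
tcp_pos: [0.6069, 0.1577, 0.037]
tool_rot: [[0.001, -0.99, -0.142], [0.0, -0.142, 0.99], [-1.0, -0.001, 0.0]]
ft_force: [-0.1, 0.6, -0.8]
grip_width: 0.0499
time_s: 29.9
tcp_pos: [0.6066, 0.1576, 0.0154]
tool_rot: [[-0.0, -0.99, -0.142], [-0.0, -0.142, 0.99], [-1.0, 0.0, -0.0]]
ft_force: [-0.9, -0.2, -0.9]
grip_width: 0.0498
tcp [0.6066 0.1576 0.0154] jaw 98.17 F [-0.9 -0.2 -0.9] w 0.0498 t 29.9 [ 0.014  0.014 -0.012] dist 0.02 turn frac 0.0002
```

View pics/n_side.png

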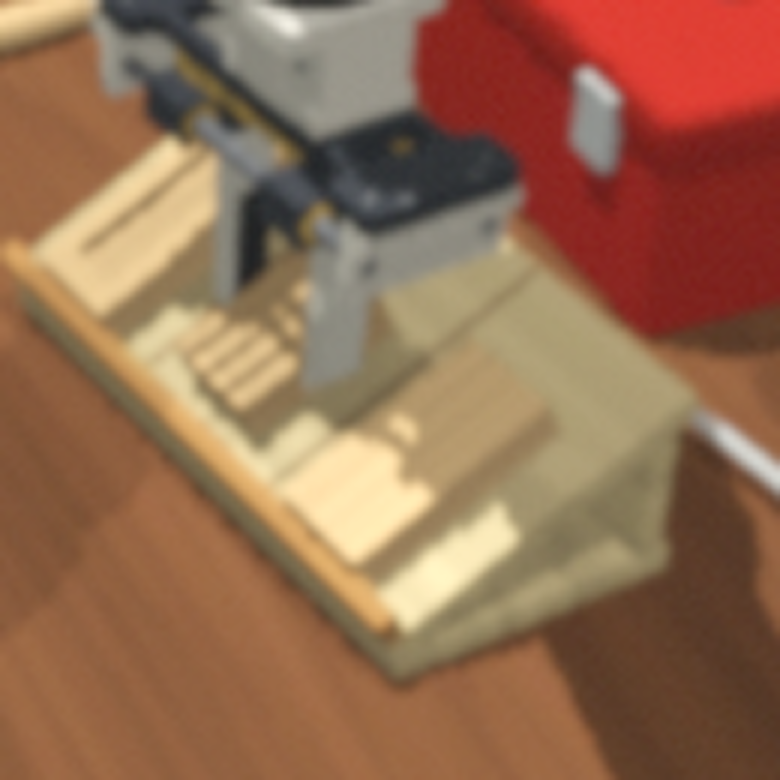

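```bash
python3 -m jog '[[1,0.025,0.036,-0.006,0],[1,0.042,0.072,-0.012,0],[1,0.06,0.105,-0.012,0],[1,0.06,0.105,-0.012,0]]' 
python3 -m jog '[[1,0.01,0.03,0,0],[1,0.01,0.03,0,0]]' 
python3 -m jog '[[1,0.01,0.03,0,0],[1,0.01,0.03,0,0]]'
python3 - <<'E'
from h import *
b=bay(.036,.01,0)-[0,.001,0]
plan([b[0],b[1],b[2]-.039],98.15)
E
```

```text
time_s: 30.45
tcp_pos: [0.5966, 0.1549, 0.0099]
tool_rot: [[0.001, -0.99, -0.142], [-0.0, -0.142, 0.99], [-1.0, -0.0, -0.0]]
ft_force: [1.0, 0.4, 1.5]
grip_width: 0.05
time_s: 30.7
tcp_pos: [0.5965, 0.1548, 0.01]
tool_rot: [[0.005, -0.99, -0.141], [0.001, -0.141, 0.99], [-1.0, -0.005, 0.0]]
ft_force: [7.5, -0.5, 4.9]
grip_width: 0.0497
time_s: 30.95
tcp_pos: [0.5946, 0.1546, 0.0094]
tool_rot: [[0.007, -0.99, -0.141], [0.002, -0.141, 0.99], [-1.0, -0.007, 0.001]]
ft_force: [9.1, -2.1, 6.2]
grip_width: 0.05
tcp [0.5946 0.1546 0.0094] jaw 98.11 F [ 9.1 -2.1  6.2] w 0.05 t 30.95 [-0.003 -0.019  0.001] dist 0.02 turn frac -0.0004
```

```bash
python3 -m jog '[[-0.3,-0.01,-0.02,0,0],[-0.4,-0.01,-0.02,0,0],[-0.4,-0.01,-0.02,0,0],[-0.4,-0.01,-0.02,0,0]]' 
python3 -m jog '[[-0.4,-0.5,0,0,0],[-0.4,-0.95,0,0,0],[-0.4,-0.95,0,0,0]]' 
python3 -m jog '[[-0.6,-0.3,-0.5,0,0],[-0.6,-0.5,-0.9,0,0],[-0.6,-0.5,-0.9,0,0],[-0.6,-0.5,-0.9,0,0]]'
python3 - <<'E'
from h import *
import pickle
p,d=read_camera('side'); save('q_side.png',p[80:200,310:440],6)
m=camera_model('wrist');p,d=read_camera('wrist');save('w9a.png',p[60:230,160:330],4.5);save('w9b.png',p[60:230,310:480],4.5); pickle.dump((m,p,d),open('w9.pkl','wb'))
plan([.346,-.315,.12],0)
E
```

```text
time_s: 31.45
tcp_pos: [0.592, 0.1545, 0.0086]
tool_rot: [[-0.001, -0.99, -0.142], [-0.0, -0.142, 0.99], [-1.0, 0.001, 0.0]]
ft_force: [0.7, 0.2, 0.2]
grip_width: 0.0656
time_s: 31.82
tcp_pos: [0.5941, 0.1554, 0.107]
tool_rot: [[0.005, -0.99, -0.142], [0.002, -0.142, 0.99], [-1.0, -0.005, 0.001]]
ft_force: [-0.5, 0.2, -0.5]
grip_width: 0.0653
time_s: 32.33
tcp_pos: [0.68, 0.167, 0.1522]
tool_rot: [[-0.002, -0.99, -0.142], [-0.001, -0.142, 0.99], [-1.0, 0.003, -0.001]]
ft_force: [-0.9, 0.2, -0.3]
grip_width: 0.0745
tcp [0.6799 0.1669 0.1526] jaw 98.21 F [0.2 0.1 0.2] w 0.0741 t 32.425 [ 0.338  3.992 -4.293] dist 5.87 turn frac -0.9087
```

View pics/q_side.png

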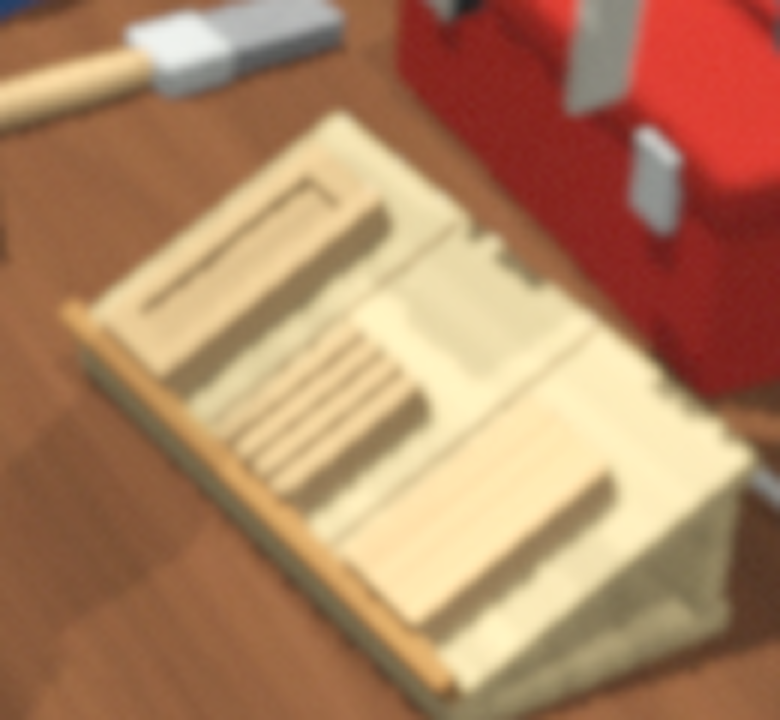

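View pics/w9a.png

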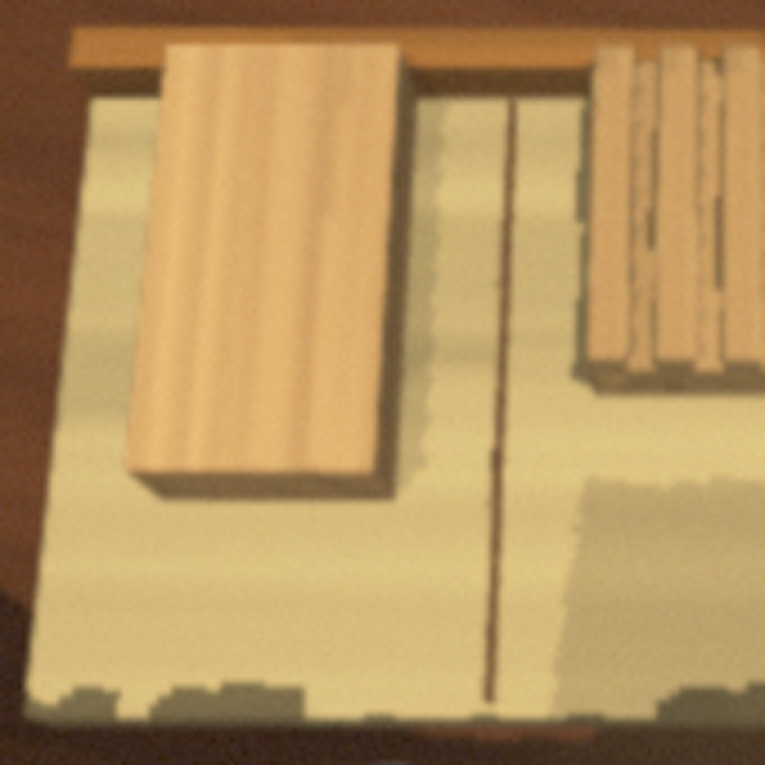

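View pics/w9b.png

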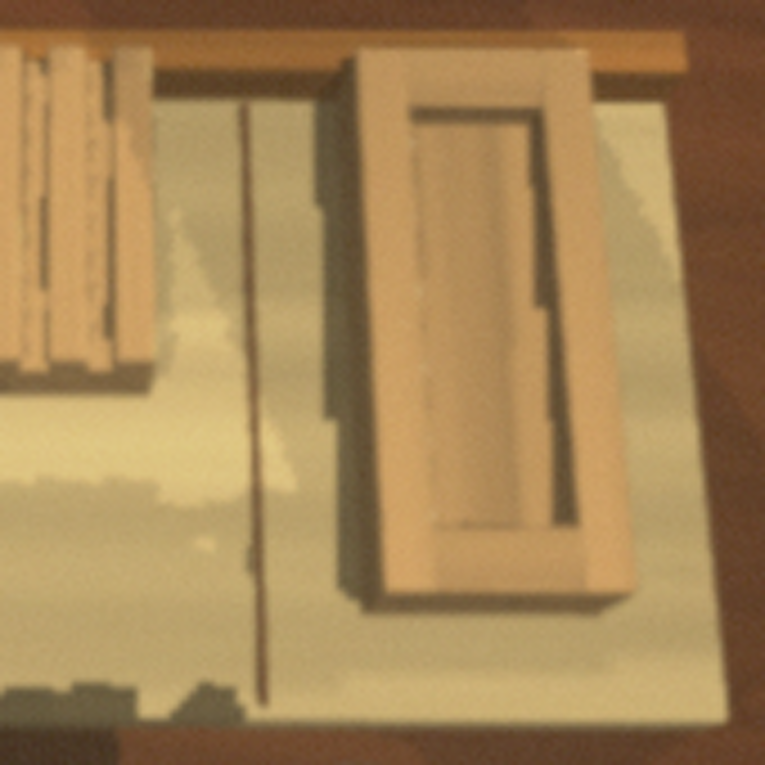

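Run:
```python
from chk import *
m,p,d=pickle.load(open('w9.pkl','rb'))
A=(160,60);B=(310,60);q=lambda c,O:o(c,O,4.5)
D=[(S(0,-.142),q((90,97),A)),(S(0,-.046),q((512,97),A)),(S(.142,-.142),q((25,718),A)),(S(0,.046),q((244,101),B)),(S(0,.142),q((667,101),B)),(S(.142,.142),q((728,722),B))]
st=fit(m,D)
print('plain',onslope(m,st,[q(c,A) for c in [(165,44),(400,44),(377,470),(127,468)]]).round(4))
print('framed',onslope(m,st,[q(c,B) for c in [(356,48),(588,50),(635,592),(384,592)]]).round(4))
print('ribbed',onslope(m,st,[q((594,45),A),q((152,48),B),q((154,360),B),q((586,360),A)]).round(4))
```

```text
stand [0.6327 0.1601 0.1407] 8.06 [ 0.2  0.3  0.2  0.3 -0.7 -0.4 -0.1 -0.3 -0.3  0.3  0.8 -0.2]
plain [[ 0.0004 -0.1173]
 [ 0.0004 -0.0672]
 [ 0.0957 -0.0667]
 [ 0.0954 -0.1163]]
framed [[0.0009 0.0669]
 [0.001  0.1163]
 [0.1199 0.1155]
 [0.1201 0.0667]]
ribbed [[ 0.0006 -0.0259]
 [ 0.0012  0.0235]
 [ 0.0722  0.0229]
 [ 0.0723 -0.026 ]]
```

```bash
python3 -m jog '[[-0.8,0,0.3,-0.33,0.11],[-0.8,0,0.6,-0.65,0.22],[-0.8,0,0.8,-0.86,0.33],[-1,0,0.9,-0.965,0.44],[-1,0,0.9,-0.965,0.5],[-1,0,0.9,-0.965,0.5]]' 
python3 -c "
from h import *
plan([.346,-.315,.12],53)"
```

```text
time_s: 33.17
tcp_pos: [0.6052, 0.0587, 0.1537]
tool_rot: [[-0.0, -0.801, 0.599], [-0.001, 0.599, 0.801], [-1.0, -0.0, -0.001]]
ft_force: [-0.1, -0.5, -0.4]
grip_width: 0.0932
tcp [0.6052 0.0587 0.1537] jaw 53.22 F [-0.1 -0.5 -0.4] w 0.0932 t 33.175 [ 0.341 -0.161 -4.545] dist 4.56 turn frac 0.0025
```

```bash
python3 -m jog '[[-1,0,-0.016,-0.5,0],[-1,0,-0.032,-0.93,0]]' 
python3 -m jog '[[-1,0,-0.016,-0.5,0],[-1,0,-0.032,-0.93,0]]' 
python3 -m jog '[[-1,0,-0.016,-0.5,0],[-1,0,-0.032,-0.93,0]]' 
python3 -m jog '[[-1,0,-0.016,-0.5,0],[-1,0,-0.032,-0.93,0]]' 
python3 -m jog '[[-1,0.2,-0.016,-0.5,0],[-1,0.34,-0.032,-0.82,0],[-1,0.34,-0.032,-0.82,0],[-1,0.34,-0.032,-0.82,0]]'
python3 - <<'E'
from h import *
import pickle,meas
plan([.346,-.315,.12],53)
m=camera_model('wrist');p,d=read_camera('wrist')
save('wa.png',p); pickle.dump((m,p,d),open('wa.pkl','wb'))
print(meas.rect(cloud(m,d),(.346,-.315),.045,.044,.058))
E
```

```text
time_s: 33.42
tcp_pos: [0.5515, -0.0179, 0.1533]
tool_rot: [[-0.001, -0.803, 0.596], [-0.0, 0.596, 0.803], [-1.0, 0.001, -0.001]]
ft_force: [1.1, -0.8, 0.9]
grip_width: 0.0932
time_s: 33.67
tcp_pos: [0.4981, -0.0948, 0.1535]
tool_rot: [[-0.001, -0.802, 0.597], [-0.0, 0.597, 0.802], [-1.0, 0.001, -0.001]]
ft_force: [0.5, -1.0, 0.2]
grip_width: 0.0931
time_s: 33.92
tcp_pos: [0.4449, -0.1711, 0.1536]
tool_rot: [[-0.001, -0.802, 0.597], [-0.0, 0.597, 0.802], [-1.0, 0.001, -0.001]]
ft_force: [0.4, -1.0, -0.6]
grip_width: 0.0928
time_s: 34.17
tcp_pos: [0.3919, -0.2474, 0.1536]
tool_rot: [[-0.001, -0.802, 0.597], [0.0, 0.597, 0.802], [-1.0, 0.0, -0.0]]
ft_force: [0.1, -0.5, 0.1]
grip_width: 0.093
time_s: 34.67
tcp_pos: [0.3473, -0.3132, 0.1199]
tool_rot: [[0.0, -0.802, 0.598], [0.001, 0.598, 0.802], [-1.0, -0.0, 0.001]]
ft_force: [-0.2, 0.0, -0.1]
grip_width: 0.0929
tcp [ 0.3473 -0.3132  0.1199] jaw 53.28 F [-0.2  0.  -0.1] w 0.0929 t 34.675 [-0.001 -0.    -0.022] dist 0.02 turn frac 0.0031
[ 344.8 -315.2   62.8   62.3   51.8 3630.    50.1]
```

View pics/wa.png

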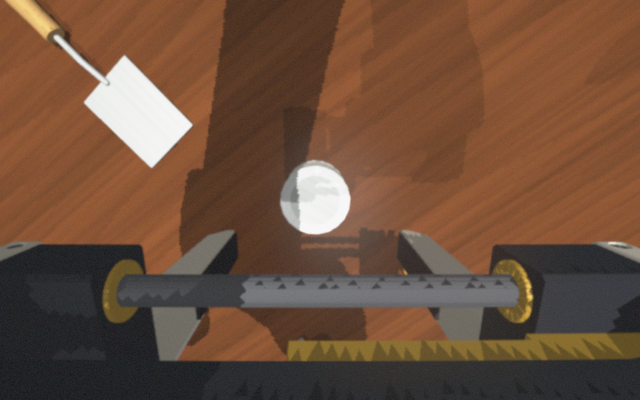

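```bash
python3 -m jog '[[-1,0.4,0.004,-0.022,0],[-1,0.8,0.004,-0.022,0],[-1,0.8,0.004,-0.022,0]]' 
python3 -m jog '[[-1,0.3,0,0,0],[-1,0.55,0,0,0],[-1,0.62,0,0,0],[-1,0.62,0,0,0]]' 
python3 -m jog '[[-0.5,0,0,0,0],[1,0,0,0,0],[1,0,0,0,0],[1,0,0,0,0],[1,0,0,0,0],[1,0,0,0,0]]' 25
python3 -m jog '[[1,-0.3,0,0,0],[1,-0.6,0,0,0],[1,-0.6,0,0,0],[1,-0.6,0,0,0]]'
python3 - <<'E'
from h import *
import pickle
plan([.648,-.1625,.04],53)
m=camera_model('wrist');p,d=read_camera('wrist')
save('wb.png',p); pickle.dump((m,p,d),open('wb.pkl','wb'))
E
```

```text
time_s: 35.1
tcp_pos: [0.3452, -0.3135, 0.0386]
tool_rot: [[-0.003, -0.803, 0.597], [0.002, 0.597, 0.803], [-1.0, 0.004, 0.0]]
ft_force: [0.4, -0.0, -0.4]
grip_width: 0.0929
time_s: 35.6
tcp_pos: [0.3459, -0.3155, -0.0213]
tool_rot: [[0.001, -0.801, 0.599], [-0.001, 0.599, 0.801], [-1.0, -0.001, -0.0]]
ft_force: [0.1, 0.1, 0.8]
grip_width: 0.0928
time_s: 36.35
tcp_pos: [0.3453, -0.3156, -0.0219]
tool_rot: [[0.001, -0.8, 0.6], [-0.0, 0.6, 0.8], [-1.0, -0.001, 0.0]]
ft_force: [-0.6, 0.1, 5.2]
grip_width: 0.0626
time_s: 36.85
tcp_pos: [0.3447, -0.3156, 0.0372]
tool_rot: [[-0.0, -0.8, 0.6], [0.0, 0.6, 0.8], [-1.0, 0.0, -0.0]]
ft_force: [-0.8, 0.6, -2.9]
grip_width: 0.0623
tcp [ 0.3447 -0.3156  0.0372] jaw 53.13 F [-0.8  0.6 -2.9] w 0.0623 t 36.85 [-0.029 -1.508  3.044] dist 3.4 turn frac 0.0015
```

View pics/wb.png

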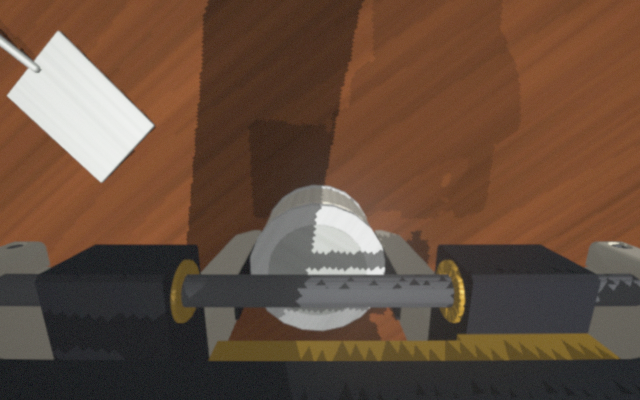

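Run:
```python
from h import *
import pickle
m,p,d=pickle.load(open('wb.pkl','rb'));s=sense()
q=at_z(m,[(250,266),(385,266),(318,329),(318,204)],.109)
print(((q-s['tcp_pos'])@s['tool_rot']).round(4))
save('wba.png',p[180:345,230:410],4.4)
C=cloud(m,d);k=(abs(C[...,2]-.109)<.006)&(np.hypot(C[...,0]-.345,C[...,1]+.3156)<.045)
P=((C[k]-s['tcp_pos'])@s['tool_rot']); print(k.sum(),P.min(0),P.max(0),np.median(P,0)); 
print(cv2.minEnclosingCircle((P[:,1:]*1000).astype(np.float32)))
```

```text
[[-0.0721  0.0029 -0.0325]
 [-0.0721  0.0029  0.0304]
 [-0.0721 -0.0308 -0.0008]
 [-0.072   0.0327 -0.0008]]
10130 [-0.07800156 -0.03197468 -0.04395935] [-0.06606185  0.03266384  0.04412774] [-0.07212852  0.00925451 -0.00082837]
((8.509035110473633, 0.08419418334960938), 44.044124603271484)
```

View pics/wba.png

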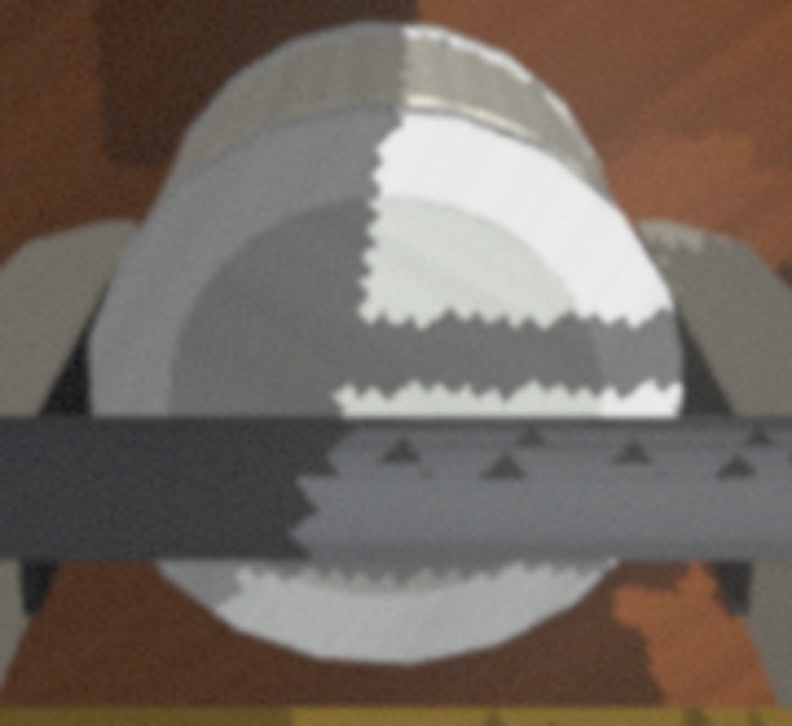

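```bash
python3 -m jog '[[1,0,-0.2,0.4,0],[1,0,-0.377,0.761,0],[1,0,-0.377,0.761,0]]' 25
python3 -m jog '[[1,0,-0.2,0.4,0],[1,0,-0.377,0.761,0],[1,0,-0.377,0.761,0]]'
python3 -m jog '[[1,0,-0.2,0.4,0],[1,0,-0.377,0.761,0],[1,0,-0.377,0.761,0]]'
python3 -m jog '[[1,0,-0.2,0.4,0],[1,0,-0.377,0.761,0],[1,0,-0.377,0.761,0],[1,0,-0.377,0.761,0],[1,0,-0.377,0.761,0]]'
python3 - <<'E'
from h import *
import pickle
plan([.648,-.1625,-.017],53)
m=camera_model('wrist');p,d=read_camera('wrist')
save('wc.png',p); pickle.dump((m,p,d),open('wc.pkl','wb'))
E
```

```text
time_s: 37.28
tcp_pos: [0.4241, -0.2749, 0.0368]
tool_rot: [[0.002, -0.803, 0.596], [0.001, 0.596, 0.803], [-1.0, -0.0, 0.002]]
ft_force: [-0.9, 0.5, -3.1]
grip_width: 0.0627
time_s: 37.65
tcp_pos: [0.499, -0.2368, 0.0368]
tool_rot: [[0.001, -0.803, 0.597], [0.001, 0.597, 0.803], [-1.0, 0.0, 0.002]]
ft_force: [-1.2, -0.7, -3.2]
grip_width: 0.0627
time_s: 38.02
tcp_pos: [0.5739, -0.1989, 0.0368]
tool_rot: [[0.0, -0.802, 0.597], [0.001, 0.597, 0.802], [-1.0, 0.0, 0.001]]
ft_force: [-0.7, -0.5, -2.8]
grip_width: 0.0624
time_s: 38.65
tcp_pos: [0.6464, -0.1639, 0.0373]
tool_rot: [[-0.002, -0.799, 0.601], [-0.001, 0.601, 0.799], [-1.0, 0.001, -0.002]]
ft_force: [0.5, -0.5, -3.1]
grip_width: 0.0627
tcp [ 0.6464 -0.1639  0.0373] jaw 53.08 F [ 0.5 -0.5 -3.1] w 0.0627 t 38.65 [ 0.543 -0.005  0.022] dist 0.54 turn frac 0.0009
```

View pics/wc.png

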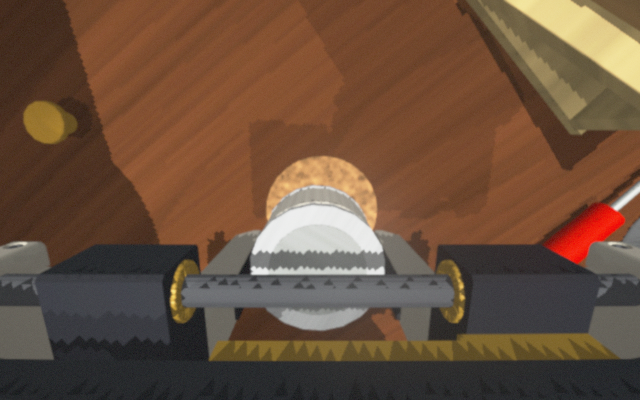

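Run:
```python
from h import *
import pickle
m,p,d=pickle.load(open('wc.pkl','rb'));s=sense()
hsv=cv2.cvtColor(p,cv2.COLOR_RGB2HSV)
save('wca.png',p[145:250,255:390],5.5)
```

```text
(no output)
```

View pics/wca.png

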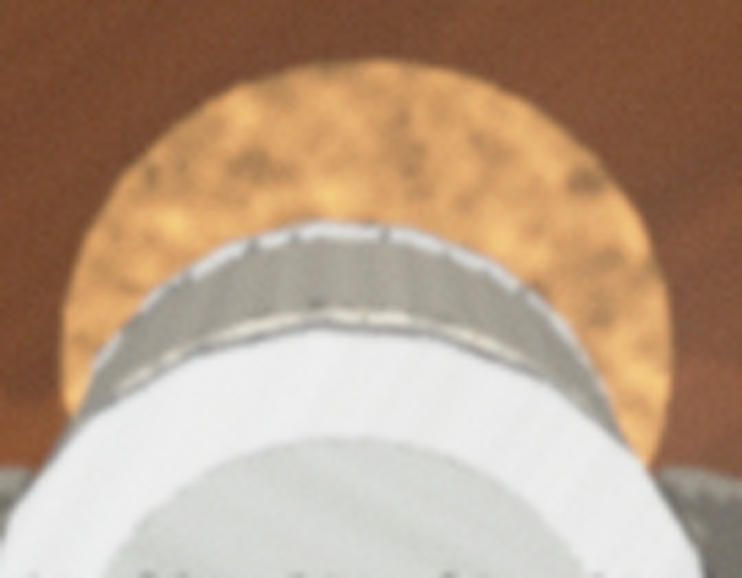

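Run:
```python
from h import *
import pickle
from scipy.optimize import least_squares
m,p,d=pickle.load(open('wc.pkl','rb'));s=sense()
c=np.array([(62,340),(100,220),(180,120),(270,72),(375,58),(480,80),(570,140),(630,210),(668,300),(670,400)])
q=at_z(m,(c+.5)/5.5-.5+np.array([255,145]),.004)
for f in (least_squares(lambda v:np.hypot(q[:,0]-v[0],q[:,1]-v[1])-.045,[.648,-.16]),least_squares(lambda v:np.hypot(q[:,0]-v[0],q[:,1]-v[1])-v[2],[.648,-.16,.045])):
    print(f.x.round(4),(f.fun*1000).round(1),((np.r_[f.x[:2],.004]-s['tcp_pos'])@s['tool_rot']).round(4))
# tin bottom rim (front): crop (340,222) top; radius 32 at z=tcpz+.0219
z=s['tcp_pos'][2]+.0219
c=np.array([(140,310),(200,258),(260,232),(340,218),(420,232),(500,270),(560,320)])
q=at_z(m,(c+.5)/5.5-.5+np.array([255,145]),z)
f=least_squares(lambda v:np.hypot(q[:,0]-v[0],q[:,1]-v[1])-.032,[.648,-.16]);print('tin',f.x.round(4),(f.fun*1000).round(1),((np.r_[f.x[:2],z]-s['tcp_pos'])@s['tool_rot']).round(4))
```

```text
[ 0.6477 -0.1626] [-0.6 -0.9  0.2  0.5  0.4  0.2 -0.6 -0.5 -0.1 -0.3] [ 0.0335 -0.0001  0.0016]
[ 0.6472 -0.162   0.0444] [ 0.  -0.5  0.2  0.4  0.3  0.1 -0.6 -0.4  0.2  0.3] [0.0335 0.0007 0.0017]
tin [ 0.6456 -0.1648] [-0.5  0.1  0.2  0.4 -0.  -0.3 -0.1] [-0.0219  0.0004 -0.0016]
```

```bash
python3 -m jog '[[1,0.25,-0.004,0.026,0],[1,0.46,-0.004,0.026,0],[1,0.5,-0.004,0.026,0],[1,0.5,-0.004,0.026,0],[1,0.5,-0.004,0.026,0]]' 
python3 -m jog '[[1,0.02,0,0,0],[1,0.04,0,0,0],[1,0.04,0,0,0]]' 
python3 -c "
from h import *
plan([.648,-.1625,-.017],53)"
```

```text
time_s: 39.33
tcp_pos: [0.6507, -0.1605, -0.0115]
tool_rot: [[0.001, -0.8, 0.6], [-0.0, 0.6, 0.8], [-1.0, -0.001, 0.0]]
ft_force: [-0.1, 0.5, -2.4]
grip_width: 0.0622
time_s: 39.7
tcp_pos: [0.6501, -0.1605, -0.0162]
tool_rot: [[-0.0, -0.8, 0.599], [0.0, 0.599, 0.8], [-1.0, 0.0, -0.0]]
ft_force: [0.8, -0.2, -2.4]
grip_width: 0.0624
tcp [ 0.6501 -0.1605 -0.0162] jaw 53.17 F [ 0.8 -0.2 -2.4] w 0.0624 t 39.7 [ 0.008  0.005 -0.029] dist 0.03 turn frac 0.0018
```

```bash
python3 -m jog '[[1,0,0,-0.022,0],[1,0,0,-0.022,0]]' 
python3 -m jog '[[1,0.01,0,0,0],[1,0.02,0,0,0],[1,0.02,0,0,0]]' 
python3 -c "
from h import *
plan([.648,-.1625,-.017],53)"
```

```text
time_s: 39.95
tcp_pos: [0.6488, -0.1626, -0.0161]
tool_rot: [[-0.0, -0.8, 0.6], [-0.0, 0.6, 0.8], [-1.0, -0.0, -0.0]]
ft_force: [-0.1, -0.3, -2.4]
grip_width: 0.0623
time_s: 40.33
tcp_pos: [0.6489, -0.1622, -0.0177]
tool_rot: [[0.0, -0.8, 0.6], [-0.0, 0.6, 0.8], [-1.0, -0.0, -0.0]]
ft_force: [-1.5, -0.2, 2.7]
grip_width: 0.0624
tcp [ 0.6489 -0.1622 -0.0177] jaw 53.16 F [-1.5 -0.2  2.7] w 0.0624 t 40.325 [-0.007  0.006 -0.008] dist 0.01 turn frac 0.0018
```

Touchdown shows as the force changing from -2.4 N to +2.7 N. I'll release, rise, back away and look.

```bash
python3 -m jog '[[0,0,0,0,0],[-0.8,0,0,0,0],[-0.8,0,0,0,0],[-0.8,0,0,0,0]]' 
python3 -m jog '[[-0.8,-0.5,0,0,0],[-0.8,-0.9,0,0,0],[-0.8,-0.9,0,0,0]]'
python3 -m jog '[[-0.8,-0.3,-0.3,0.3,0],[-0.8,-0.5,-0.6,0.2,0],[-0.8,-0.5,-0.6,0.2,0],[-0.8,-0.5,-0.6,0.2,0],[-0.8,-0.5,-0.6,0.2,0]]'
python3 - <<'E'
from h import *
import pickle
plan([.338,.316,.12],53)
m=camera_model('wrist');p,d=read_camera('wrist')
save('wd.png',p); pickle.dump((m,p,d),open('wd.pkl','wb'))
E
```

```text
time_s: 40.83
tcp_pos: [0.649, -0.1622, -0.0183]
tool_rot: [[0.0, -0.8, 0.6], [0.0, 0.6, 0.8], [-1.0, -0.0, 0.0]]
ft_force: [0.1, 0.7, 0.6]
grip_width: 0.0831
time_s: 41.2
tcp_pos: [0.651, -0.1624, 0.0751]
tool_rot: [[0.005, -0.8, 0.6], [-0.001, 0.6, 0.8], [-1.0, -0.005, 0.003]]
ft_force: [-0.2, -0.8, -0.2]
grip_width: 0.0838
time_s: 41.82
tcp_pos: [0.7077, -0.1812, 0.1207]
tool_rot: [[-0.002, -0.801, 0.599], [0.001, 0.599, 0.801], [-1.0, 0.002, -0.001]]
ft_force: [-0.1, 0.0, 0.9]
grip_width: 0.0838
tcp [ 0.7077 -0.1812  0.1207] jaw 53.22 F [-0.1  0.   0.9] w 0.0838 t 41.825 [0.017 5.938 1.769] dist 6.2 turn frac 0.0025
```

View pics/wd.png

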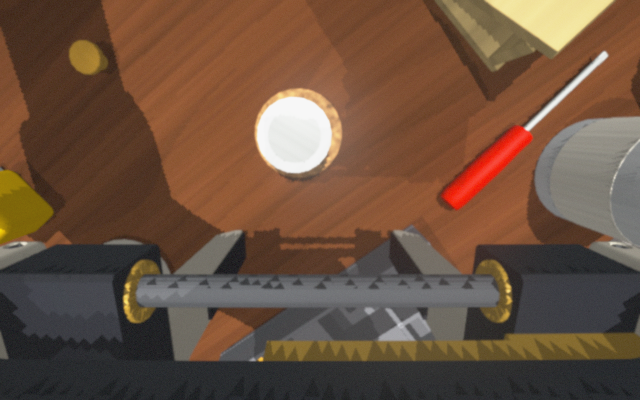

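Run:
```python
from h import *
import pickle
m,p,d=pickle.load(open('wd.pkl','rb'))
save('wda.png',p[80:190,245:355],6)
```

```text
(no output)
```

View pics/wda.png

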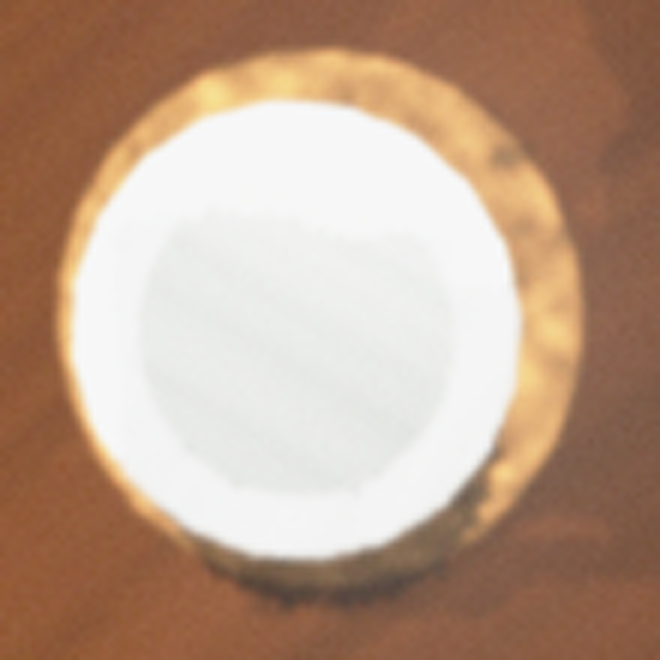

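Run:
```python
from h import *
import pickle
from scipy.optimize import least_squares
m,p,d=pickle.load(open('wd.pkl','rb'))
def F(c,z,r):
    q=at_z(m,(np.array(c)+.5)/6-.5+np.array([245,80]),z)
    f=least_squares(lambda v:np.hypot(q[:,0]-v[0],q[:,1]-v[1])-r,[.648,-.16]);print(f.x.round(4),(f.fun*1000).round(1))
F([(57,310),(85,200),(150,112),(225,65),(330,47),(430,75),(510,135),(560,205),(583,310),(570,400),(110,470)],.004,.045)
F([(72,330),(95,230),(160,145),(290,100),(400,130),(480,205),(520,325),(500,430),(430,515),(300,558),(170,520),(100,430)],.054,.032)
m=camera_model('scene');p,d=read_camera('scene');save('ya.png',p[270:360,270:380],7)
m=camera_model('side');p,d=read_camera('side');save('yb.png',p[190:280,400:510],7)
```

```text
[ 0.6477 -0.1624] [-0.  -0.5 -0.3  0.   0.2 -0.2 -0.3  0.1 -0.4 -0.7 -0.9]
[ 0.6477 -0.163 ] [ 0.2 -0.   0.3  0.3  0.  -0.   0.2  0.3  0.1  0.   0.6 -0.3]
```

View pics/ya.png

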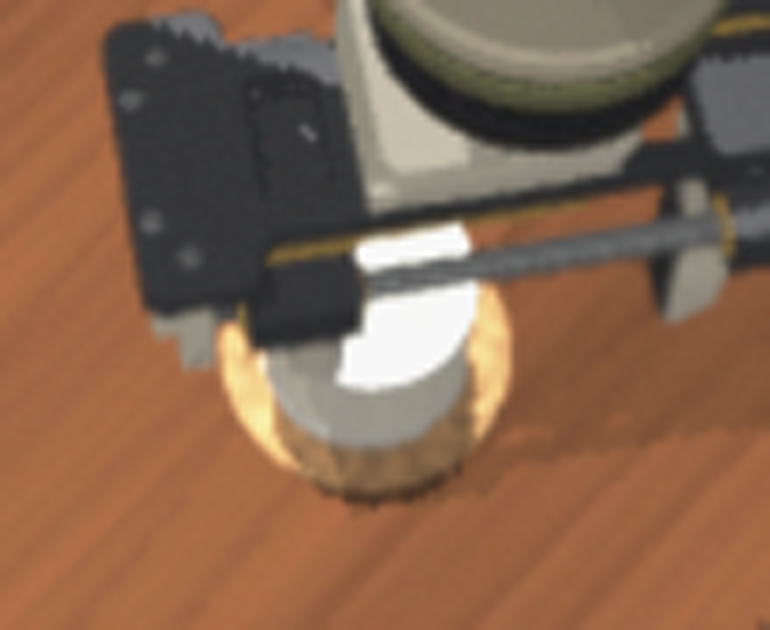

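View pics/yb.png

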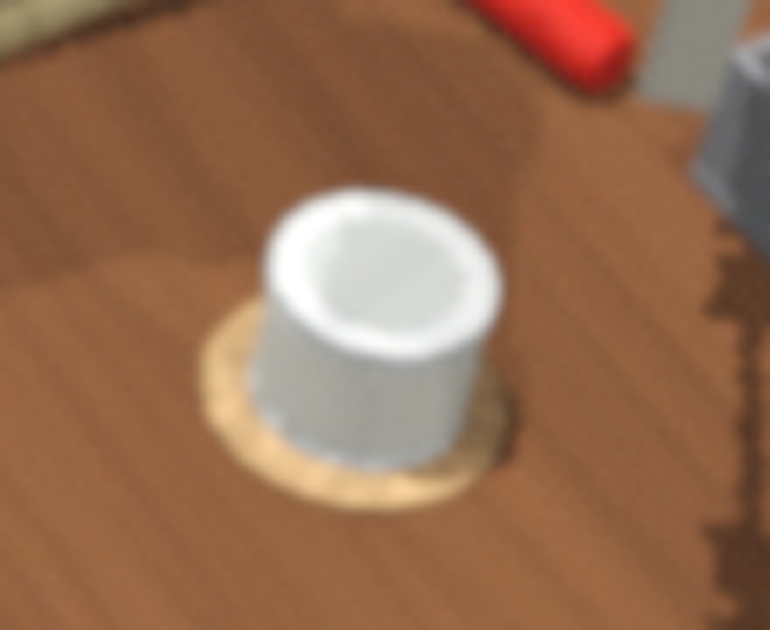

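Run:
```python
from h import *
import pickle
m,p,d=pickle.load(open('scene0.pkl','rb'));C=np.load('sceneC.npy')
for n,uv in dict(p1=(316,110),p2=(339,102),blk=(384,113),small=(356,123)).items():
    P=C.reshape(-1,3);c=C[uv[1],uv[0]];k=(np.hypot(P[:,0]-c[0],P[:,1]-c[1])<.03)&(P[:,2]>.034)&(P[:,2]<.05);q=P[k]
    mm=(q[:,:2].min(0)+q[:,:2].max(0))/2; print(n,mm.round(3),'rel',(mm-[.338,.3165]).round(3),np.degrees(np.arctan2(*(mm-[.338,.3165])[::-1])).round())
```

```text
p1 [0.225 0.275] rel [-0.113 -0.041] -160.0
p2 [0.254 0.342] rel [-0.084  0.026] 163.0
blk [0.375 0.402] rel [0.037 0.086] 67.0
small [0.339 0.315] rel [ 0.001 -0.001] -50.0
```

```bash
python3 -m jog '[[-0.5,0,0.55,0.16,0],[-0.5,0,0.99,0.295,0]]' 
python3 -m jog '[[-0.4,0,0.55,0.16,0],[-0.4,0,0.99,0.295,0]]' 
python3 -m jog '[[-0.4,0,0.55,0.16,0],[-0.4,0,0.99,0.295,0]]' 
python3 -m jog '[[-0.4,0,0.55,0.16,0],[-0.4,0,0.99,0.295,0]]' 
python3 -m jog '[[-0.4,0,0.55,0.16,0],[-0.4,0,0.99,0.295,0]]' 
python3 -m jog '[[-0.4,0,0.55,0.16,0],[-0.4,0,0.99,0.295,0],[-0.4,0,0.99,0.295,0],[-0.4,0,0.99,0.295,0],[-0.4,0,0.99,0.295,0]]'
python3 - <<'E'
from h import *
import pickle,meas
plan([.338,.3165,.12],53)
m=camera_model('wrist');p,d=read_camera('wrist')
save('we.png',p); pickle.dump((m,p,d),open('we.pkl','wb'))
print(meas.rect(cloud(m,d),(.338,.3165),.035,.035,.046))
E
```

```text
time_s: 42.22
tcp_pos: [0.646, -0.0976, 0.1216]
tool_rot: [[-0.0, -0.8, 0.599], [0.001, 0.599, 0.8], [-1.0, 0.001, 0.0]]
ft_force: [0.1, -0.1, 0.4]
grip_width: 0.0711
time_s: 42.48
tcp_pos: [0.5842, -0.0143, 0.122]
tool_rot: [[-0.0, -0.801, 0.599], [0.0, 0.599, 0.801], [-1.0, 0.0, 0.0]]
ft_force: [-0.1, 1.0, -0.0]
grip_width: 0.0652
time_s: 42.72
tcp_pos: [0.5227, 0.0685, 0.122]
tool_rot: [[0.0, -0.801, 0.599], [0.0, 0.599, 0.801], [-1.0, -0.0, 0.0]]
ft_force: [1.9, 0.9, 1.2]
grip_width: 0.0651
time_s: 42.98
tcp_pos: [0.4612, 0.1514, 0.1221]
tool_rot: [[0.0, -0.801, 0.599], [0.0, 0.599, 0.801], [-1.0, -0.0, 0.0]]
ft_force: [0.6, 0.4, -0.6]
grip_width: 0.0651
time_s: 43.22
tcp_pos: [0.3996, 0.2343, 0.1221]
tool_rot: [[0.0, -0.801, 0.599], [0.0, 0.599, 0.801], [-1.0, -0.0, 0.001]]
ft_force: [1.1, -0.0, -0.1]
grip_width: 0.0653
time_s: 43.85
tcp_pos: [0.3404, 0.3143, 0.1217]
tool_rot: [[0.0, -0.799, 0.601], [-0.001, 0.601, 0.799], [-1.0, -0.001, -0.0]]
ft_force: [0.4, 0.5, 0.5]
grip_width: 0.0652
tcp [0.3404 0.3143 0.1217] jaw 53.04 F [0.4 0.5 0.5] w 0.0652 t 43.85 [0.017 0.032 0.003] dist 0.04 turn frac 0.0005
[ 336.6  318.1   41.1   40.9    2.2 1471.    40.1]
```

View pics/we.png

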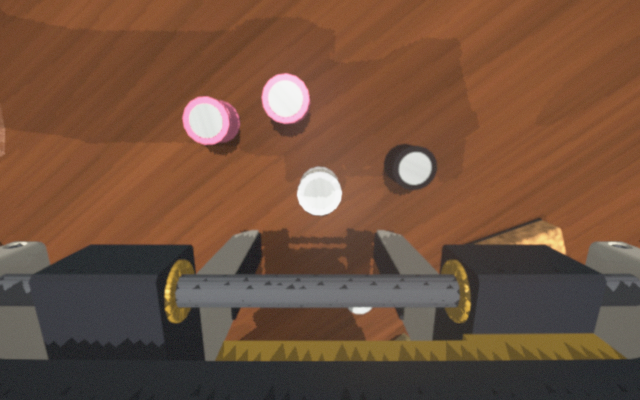

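```bash
python3 -m jog '[[-0.4,0.4,0.043,0.004,0],[-0.4,0.85,0.043,0.004,0],[-0.4,0.85,0.043,0.004,0]]' 
python3 -m jog '[[-0.4,0.3,0,0,0],[-0.4,0.55,0,0,0],[-0.4,0.62,0,0,0],[-0.4,0.62,0,0,0]]' 
python3 -m jog '[[0,0,0,0,0],[1,0,0,0,0],[1,0,0,0,0],[1,0,0,0,0],[1,0,0,0,0]]' 15
python3 -m jog '[[1,-0.4,0,0,0],[1,-0.8,0,0,0],[1,-0.8,0,0,0]]'
python3 -m jog '[[1,-0.5,0,0,0],[1,-0.7,0,0,0],[1,-0.7,0,0,0],[1,-0.7,0,0,0]]'
python3 - <<'E'
from h import *
import pickle
plan([.6489,-.1622,.12],53)
m=camera_model('wrist');p,d=read_camera('wrist')
save('wf.png',p); pickle.dump((m,p,d),open('wf.pkl','wb'))
E
```

```text
time_s: 44.28
tcp_pos: [0.3356, 0.3166, 0.0349]
tool_rot: [[-0.003, -0.8, 0.6], [-0.004, 0.6, 0.8], [-1.0, 0.0, -0.005]]
ft_force: [1.0, -0.5, 1.0]
grip_width: 0.0652
time_s: 44.78
tcp_pos: [0.337, 0.3186, -0.0244]
tool_rot: [[0.001, -0.8, 0.6], [0.0, 0.6, 0.8], [-1.0, -0.001, 0.001]]
ft_force: [0.2, -0.2, 0.1]
grip_width: 0.065
time_s: 45.4
tcp_pos: [0.3368, 0.3187, -0.0247]
tool_rot: [[0.001, -0.8, 0.6], [0.0, 0.6, 0.8], [-1.0, -0.0, 0.001]]
ft_force: [0.9, -0.9, 5.7]
grip_width: 0.0408
time_s: 45.78
tcp_pos: [0.3375, 0.3192, 0.057]
tool_rot: [[0.003, -0.8, 0.6], [0.003, 0.6, 0.8], [-1.0, -0.0, 0.004]]
ft_force: [0.3, -0.0, -1.1]
grip_width: 0.0407
time_s: 46.28
tcp_pos: [0.3361, 0.3178, 0.1236]
tool_rot: [[-0.001, -0.8, 0.6], [-0.001, 0.6, 0.8], [-1.0, -0.0, -0.002]]
ft_force: [-0.2, 0.1, 0.1]
grip_width: 0.0406
tcp [0.3361 0.3178 0.1236] jaw 53.16 F [-0.2  0.1  0.1] w 0.0406 t 46.275 [ 0.039 -5.381 -1.966] dist 5.73 turn frac 0.0017
```

View pics/wf.png

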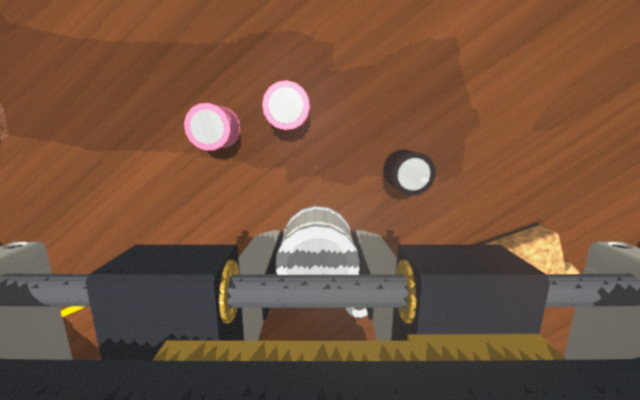

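Run:
```python
from h import *
import pickle
m,p,d=pickle.load(open('wf.pkl','rb'))
save('wfa.png',p[195:315,255:385],6)
```

```text
(no output)
```

View pics/wfa.png

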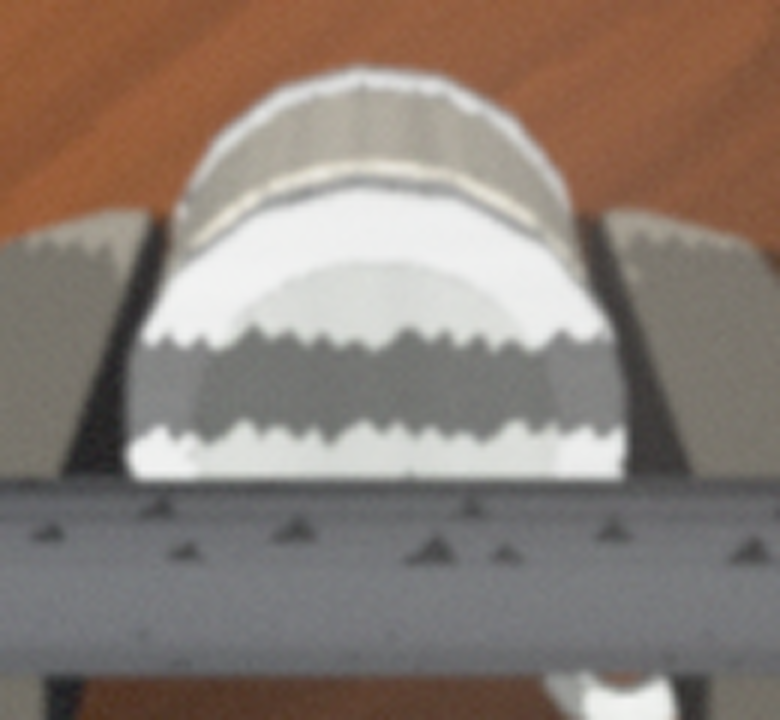

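Run:
```python
from h import *
import pickle
from scipy.optimize import least_squares
m,p,d=pickle.load(open('wf.pkl','rb'));s=sense()
for z,r,c in [(s['tcp_pos'][2]+.0647,.021,[(127,420),(145,330),(190,262),(260,210),(375,186),(470,205),(560,260),(605,325),(626,410)]),(s['tcp_pos'][2]+.0247,.021,[(190,190),(230,130),(290,88),(365,68),(440,80),(510,120),(555,175)])]:
    q=at_z(m,(np.array(c)+.5)/6-.5+np.array([255,195]),z)
    f=least_squares(lambda v:np.hypot(q[:,0]-v[0],q[:,1]-v[1])-r,[.338,.318]);print(f.x.round(4),(f.fun*1000).round(1),((np.r_[f.x,z]-s['tcp_pos'])@s['tool_rot']).round(4))
```

```text
[0.3362 0.3167] [-0.6 -0.3 -0.   0.3  0.2 -0.  -0.  -0.3 -0.5] [-0.0647 -0.0009 -0.0009]
[0.3367 0.3161] [-0.2 -0.1  0.   0.3  0.  -0.2 -0.2] [-0.0247 -0.0016 -0.001 ]
```

```bash
python3 -m jog '[[1,0,-0.45,-0.16,0],[1,0,-0.9,-0.33,0]]' 15
python3 -m jog '[[1,0,-0.45,-0.16,0],[1,0,-0.9,-0.33,0]]'
python3 -m jog '[[1,0,-0.45,-0.16,0],[1,0,-0.9,-0.33,0]]'
python3 -m jog '[[1,0,-0.45,-0.16,0],[1,0,-0.9,-0.33,0]]'
python3 -m jog '[[1,0,-0.45,-0.16,0],[1,0,-0.9,-0.33,0]]'
python3 -m jog '[[1,0,-0.45,-0.16,0],[1,0,-0.86,-0.32,0],[1,0,-0.86,-0.32,0],[1,0,-0.86,-0.32,0]]'
python3 -m jog '[[1,0,0,0,0],[1,0,0,0,0]]'
python3 - <<'E'
from h import *
plan([.6475,-.1611,.0293],53.16)
E
```

```text
time_s: 46.58
tcp_pos: [0.3885, 0.2375, 0.1235]
tool_rot: [[-0.002, -0.802, 0.597], [-0.001, 0.597, 0.802], [-1.0, 0.001, -0.002]]
ft_force: [-0.1, 0.3, -1.2]
grip_width: 0.0407
time_s: 46.82
tcp_pos: [0.4411, 0.1564, 0.1236]
tool_rot: [[-0.002, -0.801, 0.599], [-0.0, 0.599, 0.801], [-1.0, 0.001, -0.001]]
ft_force: [1.4, 0.5, -1.2]
grip_width: 0.0404
time_s: 47.08
tcp_pos: [0.4933, 0.0761, 0.1235]
tool_rot: [[-0.002, -0.801, 0.599], [-0.0, 0.599, 0.801], [-1.0, 0.001, -0.001]]
ft_force: [0.4, 0.4, -1.0]
grip_width: 0.0406
time_s: 47.32
tcp_pos: [0.5456, -0.0042, 0.1233]
tool_rot: [[-0.002, -0.801, 0.599], [0.0, 0.599, 0.801], [-1.0, 0.002, -0.001]]
ft_force: [0.7, -0.3, 0.1]
grip_width: 0.0409
time_s: 47.58
tcp_pos: [0.5978, -0.0845, 0.1231]
tool_rot: [[-0.002, -0.801, 0.599], [0.0, 0.599, 0.801], [-1.0, 0.002, -0.001]]
ft_force: [0.4, 1.2, -1.2]
grip_width: 0.0405
time_s: 48.08
tcp_pos: [0.6464, -0.1595, 0.1232]
tool_rot: [[-0.002, -0.801, 0.599], [0.001, 0.599, 0.801], [-1.0, 0.002, -0.001]]
ft_force: [-0.1, 0.6, -1.1]
grip_width: 0.0404
time_s: 48.32
tcp_pos: [0.6471, -0.1594, 0.1249]
tool_rot: [[-0.0, -0.801, 0.598], [0.0, 0.598, 0.801], [-1.0, 0.0, -0.0]]
ft_force: [0.2, 0.6, -1.7]
grip_width: 0.0406
tcp [ 0.6471 -0.1594  0.1249] jaw 53.25 F [ 0.2  0.6 -1.7] w 0.0406 t 48.325 [ 0.956 -0.014 -0.011] dist 0.96 turn frac 0.0011
```

```bash
python3 -m jog '[[1,0.4,-0.014,-0.011,0],[1,0.8,-0.014,-0.011,0],[1,0.85,-0.014,-0.011,0],[1,0.85,-0.014,-0.011,0],[1,0.85,-0.014,-0.011,0]]'
python3 - <<'E'
from h import *
plan([.6475,-.1611,.0293],53.16)
m=camera_model('side');p,d=read_camera('side');save('za.png',p[170:280,400:510],6)
E
```

```text
time_s: 48.95
tcp_pos: [0.6489, -0.1622, 0.0416]
tool_rot: [[0.002, -0.8, 0.599], [-0.0, 0.599, 0.8], [-1.0, -0.002, 0.001]]
ft_force: [-0.5, 0.1, -0.9]
grip_width: 0.0409
tcp [ 0.6489 -0.1622  0.0416] jaw 53.17 F [-0.5  0.1 -0.9] w 0.0409 t 48.95 [0.123 0.018 0.   ] dist 0.12 turn frac 0.0001
```

View pics/za.png

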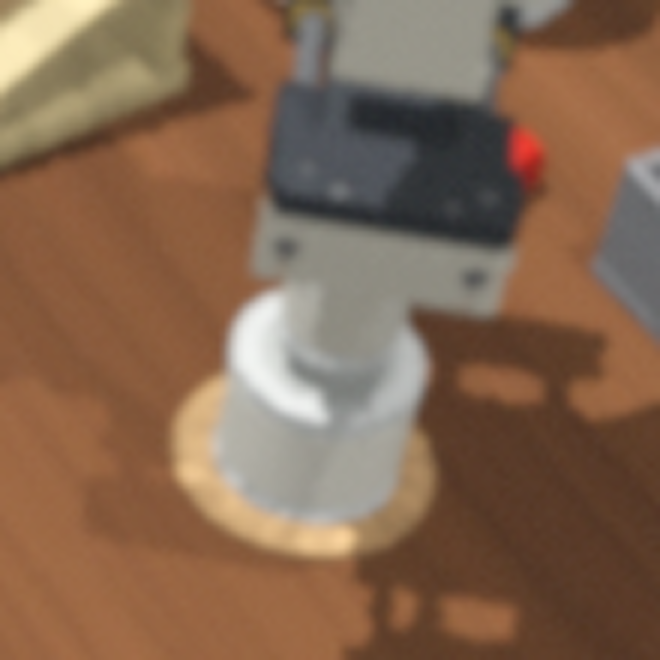

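```bash
python3 -m jog '[[1,0.05,0.018,0,0],[1,0.1,0.018,0,0],[1,0.1,0.018,0,0],[1,0.1,0.018,0,0]]'
python3 -m jog '[[1,0.01,0,0,0],[1,0.02,0,0,0],[1,0.02,0,0,0]]'
python3 -c "
from h import *
plan([.6475,-.1611,.0293],53.16)"
```

```text
time_s: 49.5
tcp_pos: [0.6463, -0.1611, 0.0297]
tool_rot: [[-0.0, -0.8, 0.599], [0.0, 0.599, 0.8], [-1.0, 0.0, -0.0]]
ft_force: [0.1, -0.1, -1.8]
grip_width: 0.0406
time_s: 49.88
tcp_pos: [0.6467, -0.161, 0.0291]
tool_rot: [[0.001, -0.8, 0.599], [-0.001, 0.599, 0.8], [-1.0, -0.001, 0.0]]
ft_force: [-2.8, 0.6, 10.3]
grip_width: 0.0407
tcp [ 0.6467 -0.161   0.0291] jaw 53.18 F [-2.8  0.6 10.3] w 0.0407 t 49.875 [-0.002 -0.007  0.004] dist 0.01 turn frac 0.0002
```

```bash
python3 -m jog '[[1,-0.012,0,0,0],[1,-0.012,0,0,0]]'
python3 -m jog '[[0,0,0,0,0],[-0.4,0,0,0,0],[-0.4,0,0,0,0],[-0.4,0,0,0,0]]'
python3 -m jog '[[-0.4,-0.4,0,0,0],[-0.4,-0.8,0,0,0],[-0.4,-0.8,0,0,0]]'
python3 -m jog '[[-0.5,-0.3,-0.3,0.1,0],[-0.5,-0.3,-0.6,0.1,0],[-0.5,-0.3,-0.6,0.1,0],[-0.5,-0.3,-0.6,0.1,0],[-0.5,-0.3,-0.6,0.1,0]]'
python3 - <<'E'
from h import *
import pickle
m=camera_model('wrist');p,d=read_camera('wrist')
save('wg.png',p); pickle.dump((m,p,d),open('wg.pkl','wb'))
save('wga.png',p[90:230,240:380],5)
m=camera_model('side');p,d=read_camera('side');save('zb.png',p[150:280,390:520],5)
E
```

```text
time_s: 50.12
tcp_pos: [0.6465, -0.1612, 0.0292]
tool_rot: [[0.0, -0.8, 0.6], [-0.0, 0.6, 0.8], [-1.0, -0.0, 0.0]]
ft_force: [-0.8, 0.1, 2.8]
grip_width: 0.0405
time_s: 50.62
tcp_pos: [0.6463, -0.1612, 0.0289]
tool_rot: [[-0.0, -0.8, 0.6], [0.0, 0.6, 0.8], [-1.0, 0.0, -0.0]]
ft_force: [0.3, -0.1, 0.9]
grip_width: 0.0648
time_s: 51.0
tcp_pos: [0.6483, -0.1613, 0.1122]
tool_rot: [[0.005, -0.8, 0.6], [-0.001, 0.6, 0.8], [-1.0, -0.005, 0.002]]
ft_force: [0.3, 0.3, 0.1]
grip_width: 0.0654
time_s: 51.62
tcp_pos: [0.6994, -0.1884, 0.1385]
tool_rot: [[-0.001, -0.801, 0.599], [0.0, 0.599, 0.801], [-1.0, 0.001, -0.0]]
ft_force: [-0.3, -0.1, 0.0]
grip_width: 0.0698
```

View pics/wg.png

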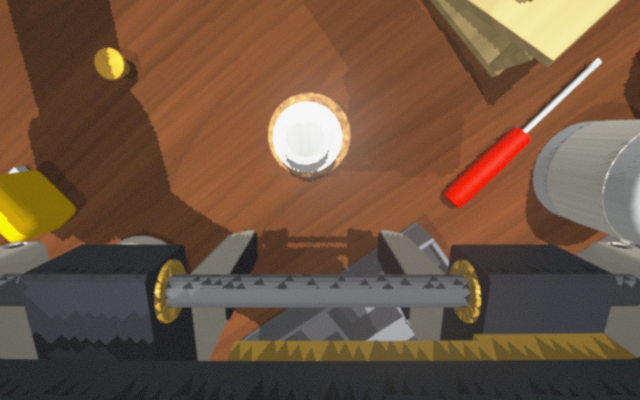

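View pics/zb.png

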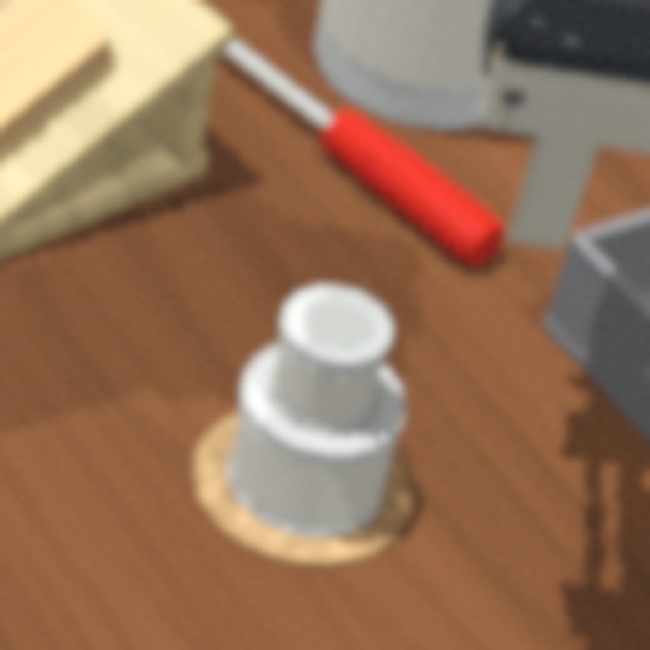

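View pics/wga.png

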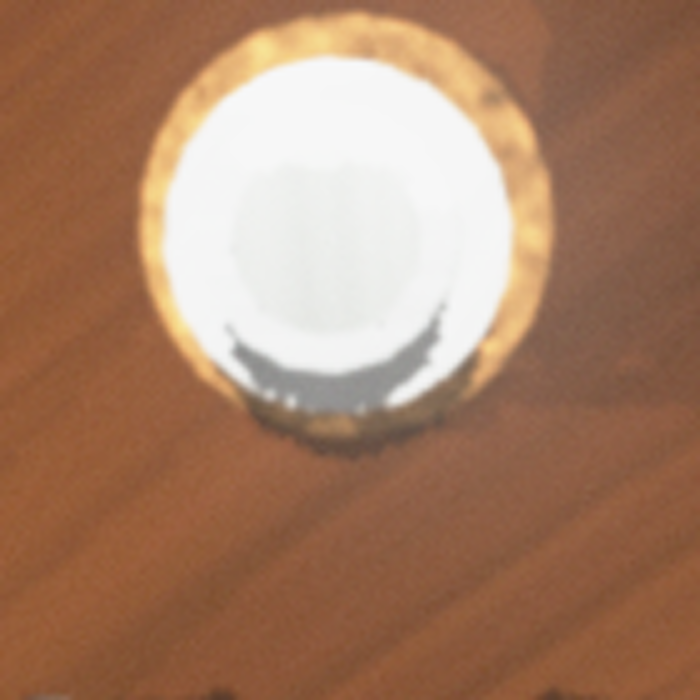

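Run:
```python
from h import *
import pickle
from scipy.optimize import least_squares
m,p,d=pickle.load(open('wg.pkl','rb'));C=cloud(m,d)
def circ(zlo,zhi):
    k=((C[...,2]>zlo)&(C[...,2]<zhi)&(np.hypot(C[...,0]-.648,C[...,1]+.162)<.05)).astype(np.uint8)
    q=C[k>0]; print(zlo,k.sum(),cv2.minEnclosingCircle((q[:,:2]*1000).astype(np.float32)), q.mean(0).round(4),np.median(q[:,2]))
circ(.088,.1);circ(.05,.058)
def F(c,z,r):
    q=at_z(m,(np.array(c)+.5)/5-.5+np.array([240,90]),z)
    f=least_squares(lambda v:np.hypot(q[:,0]-v[0],q[:,1]-v[1])-r,[.648,-.16]);print(f.x.round(4),(f.fun*1000).round(1))
F([(138,230),(165,135),(230,55),(345,12),(450,45),(520,115),(552,220),(535,310)],.004,.045)
F([(163,220),(185,140),(240,85),(335,56),(430,85),(490,145),(514,235),(490,330),(410,397),(260,397),(190,320)],.054,.032)
```

```text
0.088 2183 ((646.8058471679688, -162.63552856445312), 20.960412979125977) [ 0.6466 -0.1623  0.0943] 0.09427381191099349
0.05 1592 ((648.1021728515625, -163.03099060058594), 31.936649322509766) [ 0.6489 -0.1602  0.054 ] 0.054010778571522616
[ 0.6482 -0.1631] [-0.  -1.2 -0.6  0.8  0.1 -0.2 -0.4 -0.9]
[ 0.6476 -0.1626] [ 0.4  0.8  0.3  0.1 -0.1  0.3  0.3  0.7  0.1  0.8 -0.5]
```

```bash
python3 -m jog '[[-0.5,-0.4,-0.5,0,0],[-0.5,-0.4,-0.5,0,0],[-0.5,-0.4,-0.5,0,0]]'
python3 - <<'E'
from h import *
m=camera_model('scene');p,d=read_camera('scene');save('end.png',p)
E
```

```text
time_s: 52.1
tcp_pos: [0.7399, -0.2187, 0.1787]
tool_rot: [[-0.0, -0.8, 0.599], [0.0, 0.599, 0.8], [-1.0, 0.0, -0.0]]
ft_force: [-0.3, -0.0, -0.1]
grip_width: 0.0696
```

View pics/end.png

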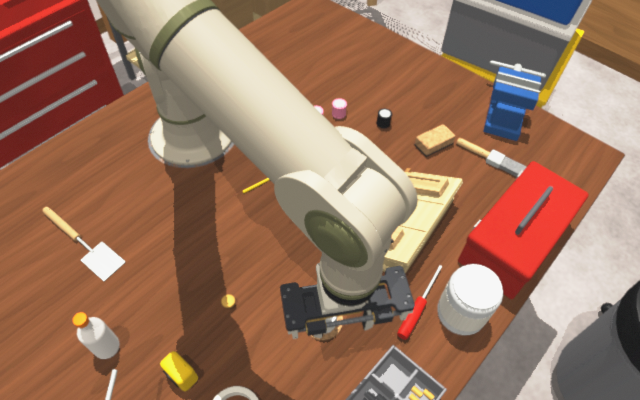

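The bench is set and the pink and black tins stand where they were, with the arm clear of everything. I'm handing in the job.

```bash
python3 -c "
from cell import close_job
print(close_job())"
```

```text
the job is handed in; nothing more can be done
None
```

The job is done and handed in, at about 52 s on the robot's clock. I placed framed (left bay), plain (right), ribbed (middle), then the wide tin on the pad and the small tin on top of it.

**Last checks (wrist camera):**

| Item | Result |
|---|---|
| Framed sample | middle at y = 91.4 mm (wanted 92) |
| Plain sample | middle at y = -91.9 mm (wanted -92) |
| Ribbed sample | about 1.4 mm off the middle of its bay |
| All three samples | square to within about half a degree, lower ends within about 1 mm of the lip |
| Wide tin | within 1 mm of the pad's centre, top at 54 mm |
| Small tin | about 1.3 mm off the wide tin's centre, top at 94 mm |

**What disagreed:**
- **Finger length:** the reported TCP lies about 37 mm beyond the real fingertips, so the first grasp of the framed sample closed on air. I measured the tips with the cameras and used that height from then on.
- **Cameras:** the scene and side cameras differed by up to 4 mm, and the pose reading lagged by 2–3 mm after long moves. I averaged the cameras and checked again before each placing.

The pink and black tins were never touched. The last scene picture, taken before hand-in, shows one pink tin and the black one where they stood; the arm partly hides the other pink one. In that picture the arm also covers most of the stand and the tins, so the table above comes from wrist pictures taken just after each placing.

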